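# Pack cups mouth-down in a carrying caddy and fit its sprung hold-down bar

## Robot

A 6-joint arm with a two-finger parallel gripper is mounted at the origin on the work surface. World frame = base frame: x ahead of the robot, y to its left, z up, the work surface at z = 0. Lengths are in m, angles in rad, forces in N, time in s.
With the tool pointing down it reaches from about 0.25 to 0.85 m from the base axis. Payload 12.5 kg.
Tool frame: the origin (TCP) lies between the finger pads; the fingertips stand 14 mm ahead of it and the grasp point (between the pads) lies 5 mm behind it (arm.nose_length is the distance from the TCP to the fingertips, in m); z points along the fingers, y is the line along which they close (so a half turn about z gives the same grasp; the last joint's range is limited). The gripper opens to 93 mm and grips with 3 to 60 N. Pads are 15 mm wide; open, the fingers measure 128 mm over their backs; the gripper's body (75 mm by 188 mm) begins 65 mm behind the grasp point.
Start: joints at [1.054, 0.351, 1.652, -0, 1.139, -0.085], TCP at [0.23, 0.5, 0.233] pointing down, gripper open.
Joint ranges: [-2.75, 2.75], [-0.79, 2.1], [0.01, 2.65], [-1.57, 4.71], [0.07, 3.14], [-2.87, 2.87]. Speed limits (rad/s): [2.22, 2.22, 2.79, 3.14, 3.14, 3.14].

## Interface

Orientations are given as a unit quaternion [x, y, z, w].
In Python, from bench import arm gives the robot as it stands.
- The arm moves only by the tool move_arm, never from a script. Its argument "increments" is a list of rows, each a list of 2 entries, a list of its own where there are three numbers: the shift along the tool's x, y, z in m, then the turn, a rotation vector about the tool's x, y, z in rad. In form: [[[dx, dy, dz], [rx, ry, rz]], ...]. A call has 1 to 5 rows; each row is the pose to reach, as a shift and turn from the pose commanded when the call began, along the tool's axes at that moment; what a row does not reach only later rows make up. A row lasts 1/8 s, in which the tool goes at most 62.5 mm and 10.7 degrees, less where a joint would pass 70% of its speed; a pose out of reach is approached as far as the arm can. A call with a gripper value outside its range is refused whole. "gripper" is the opening, from 0 (shut) to 1 (fully open), set as the call begins (left out, the last holds). The fingers move at their own pace and stop on an object; "grip_force" is the grip in N (left out, the last holds). Time passes only in rows, so rows that repeat a pose let the fingers close. It gives the time, the measured TCP pose, the force, the opening and the grip force at its end, in the units of the state.
- arm.state(): the state, without advancing time (a new reading comes with each control period).
- arm.get_image(name): name is "side" or "top"; returns a dict with "frame" (400x640x3 uint8, red, green, blue), "vertical_fov" (degrees; the focal length in pixels is half the picture's height over the tangent of half this angle, whatever the lens; pixels are square), "cx", "cy" (the principal point, pixels), "distortion" ([k1, k2, p1, p2, k3] as OpenCV has them; the pictures are not rectified), "extrinsics" (4x4, takes a point from camera to world coordinates). Camera axes: x right, y up, looking along -z (the intrinsics and any distortion apply to the point x, -y, -z); pixel columns grow to the right and rows downward; lengths in m; the calibration is good to about 2 mm. A picture is of the moment at which its call begins. There is no depth.
- arm.finish_job(): hands the job in; it is judged then, once.
The state is a dict: "clock": time; "q": joint angles; "qvel": joint speeds; "joint_efforts": joint torques, N m; "tcp_pos": TCP position; "eef_rot": TCP orientation; "ft_force": force on the tool from outside, world axes, zero at the start; "moment": the same for the moment, N m; "finger_gap": finger opening in m; "gripper_force": force on a finger pad.
Only numpy, scipy, OpenCV 4.12 (cv2) and the standard library are available. Lean on these libraries where they do the work, as an engineer would, in place of code of your own. Each camera call takes 0.05 s, during which the arm holds its last target. There are 200 camera calls.

## Task

Pack the washed square cups for delivery: turn every cup over and stand them all mouth-down side by side on the floor of the wooden caddy. Only when all are in, fit the sprung bar across above them by pressing its plunger in and letting it spring out so that both of its ends sit home in the steel end cups of the caddy, either way round. Do not disturb the tiffin carrier, the jar or the colander.

Things in the scene. Friction and masses are not known exactly. Their poses are not given: they have to be found in the camera images.
- cup1: white ceramic cup, square in plan, 54 x 54 mm outside, 66 mm tall, flat walls and floor 4 mm thick, 160 g; starts mouth-up on the bench at any yaw; it also lies still on a flat side. Two or three are there; an absent one has no pose. Origin: centre of its underside (closed end), +z towards the mouth, x and y square to the side faces
- cup2: white ceramic cup, square in plan, 54 x 54 mm outside, 66 mm tall, flat walls and floor 4 mm thick, 160 g; starts mouth-up on the bench at any yaw; it also lies still on a flat side. Two or three are there; an absent one has no pose. Origin: centre of its underside (closed end), +z towards the mouth, x and y square to the side faces
- cup3: white ceramic cup, square in plan, 54 x 54 mm outside, 66 mm tall, flat walls and floor 4 mm thick, 160 g; starts mouth-up on the bench at any yaw; it also lies still on a flat side. Two or three are there; an absent one has no pose. Origin: centre of its underside (closed end), +z towards the mouth, x and y square to the side faces
- cup1_rim (a point): centre of the mouth of cup1, 66 mm along its +z from its origin; 8 mm above the bench under the caddy when the cup stands mouth-down in it
- cup2_rim (a point): centre of the mouth of cup2, 66 mm along its +z from its origin; 8 mm above the bench under the caddy when the cup stands mouth-down in it
- cup3_rim (a point): centre of the mouth of cup3, 66 mm along its +z from its origin; 8 mm above the bench under the caddy when the cup stands mouth-down in it
- caddy: fixed wooden caddy: floor 112 (x) by 264 (y) mm, top 8 mm above the bench; lips along both long sides, top at z 22 mm, 96 mm apart inside; end boards 118 mm high, inner faces at y = +-124 mm, each with a round steel end cup facing inwards (see the sockets). Three cups fit in a row along y (64 mm spacing is good). Origin: centre of its underside, z up, y along its length
- socket_l (a point): centre of the bore floor of the end cup at the caddy's +y end: (0, 120, 104) mm in the caddy's frame; opens towards -y of the caddy. Each end cup: outside diameter 32 mm, bore 24 mm, 10 mm deep, axis along the caddy's y; rims at y = +-110 mm, so rims 220 mm and bore floors 240 mm apart
- socket_r (a point): the same at the caddy's -y end: (0, -120, 104) mm in the caddy's frame; opens towards +y of the caddy
- bar: sprung hold-down bar, 244 mm long when free, 210 g: aluminium sleeve 26 mm square from x = -82 to +72 mm, fixed steel pin 16 mm in diameter out to x = -122, sprung plunger 16 mm in diameter out to x = +122, all on one axis; starts lying on a flat of the sleeve, its x roughly along world y. Origin on the axis at its middle, +x towards the plunger
- plunger (a joint): travel of the plunger into the sleeve (m): 0 free, 0.030 fully in; 2 N to start plus 400 N/m (10 N at 20 mm). The bar passes between an end cup's floor and the other's rim with 16 to 24 mm pressed in; the bore has room to start it tilted 0.2 rad, plunger end low. About 0.004 when home
- plunger_tip (a point): centre of the end face of the plunger (moves with it), +122 mm along the bar's x when free
- pin_tip (a point): centre of the end face of the fixed pin, -122 mm along the bar's x
- tiffin: bystander, leave alone: three-tier round stainless tiffin carrier with a side clip, 114 mm across, 130 mm over its bail, about 210 mm tall; origin at the centre of its underside, z up
- jar: bystander, leave alone: empty glass jar with blue screw cap, 76 mm across, 130 mm tall; origin at the centre of its underside, z up
- colander: bystander, leave alone: small steel colander bowl, 144 mm across, 184 mm over its two loop handles, 62 mm tall; origin at the centre of its underside, z up
Not all that is in view belongs to the job. What is shaped like the cup1 but blue or green is not meant.

How it is judged:
On the way, in this order (a step that is already met when the one before it is completed fails the run):
1. every cup stands mouth-down on the caddy's floor (angle between each of cup1, cup2, cup3's own z axis and vertical above 3 rad and z of cup1_rim in the frame of caddy between 0.004 and 0.014 m and x of cup1_rim in the frame of caddy between -0.045 and 0.045 m and y of cup1_rim in the frame of caddy between -0.105 and 0.105 m and z of cup2_rim in the frame of caddy between 0.004 and 0.014 m and x of cup2_rim in the frame of caddy between -0.045 and 0.045 m and y of cup2_rim in the frame of caddy between -0.105 and 0.105 m and z of cup3_rim in the frame of caddy between 0.004 and 0.014 m and x of cup3_rim in the frame of caddy between -0.045 and 0.045 m and y of cup3_rim in the frame of caddy between -0.105 and 0.105 m), for 0.3 s.
2. the sprung bar sits with both ends home in the end cups (((distance between plunger_tip and socket_l below 0.0085 m and distance between pin_tip and socket_r below 0.0085 m) or (distance between plunger_tip and socket_r below 0.0085 m and distance between pin_tip and socket_l below 0.0085 m))), for 0.3 s.
At the end, for the whole second after the job is handed in: every cup mouth-down (within 8 degrees) flat on the caddy floor, mouth centre within 45 mm in x and 105 mm in y of the caddy's middle and 6 mm of floor level; one end of the bar within 8.5 mm of each end cup's bore floor centre, either way round; all at rest (all of step 1 and ((distance between plunger_tip and socket_l below 0.0085 m and distance between pin_tip and socket_r below 0.0085 m) or (distance between plunger_tip and socket_r below 0.0085 m and distance between pin_tip and socket_l below 0.0085 m)) and linear speed of each of cup1, cup2, cup3, bar below 0.02 m/s); the robot touches nothing.
It fails at once if the tiffin is moved more than 30 mm or tipped (distance of tiffin from where it was at the start of the episode above 0.03 m or angle between tiffin's own z axis and vertical above 0.3 rad).
It fails at once if the jar is moved more than 30 mm or tipped (distance of jar from where it was at the start of the episode above 0.03 m or angle between jar's own z axis and vertical above 0.3 rad).
It fails at once if the colander is moved more than 30 mm or tipped (distance of colander from where it was at the start of the episode above 0.03 m or angle between colander's own z axis and vertical above 0.3 rad).
Of cup1, cup2, cup3 only 2 to 3 are there at a start; the rules pass over those that are not, and their reading is None.
At some moment in a run one of cup1, cup2, cup3 may be knocked a few centimetres aside while the robot is not near it.
Once in a run the grip may slacken for a moment while it holds something.
It also fails if it takes over 210 s, if anything falls off the work surface, if the arm or the gripper's body presses on something with over 40 N, if the wrist force passes 120 N, or if a joint passes its speed limit or range.

## Working session

There is one attempt and no reset: what is moved stays moved. The work goes in short steps, Python scripts to look and compute and a tool call to move; the robot and the scene stay as the last step left them, time stands still between calls to the robot, and variables do not carry over. Pictures are saved under pics/ and viewed, at most 14 in all, crops included, and the job is handed in when it is done.

Besides the shell and the picture viewer there is one more tool, called after "Call:" as name([rows], argument=value, ...), one row to a line, values as JSON. move_arm: Moves the arm, as the interface text tells. Its arguments: {"type":"object","properties":{"increments":{"type":"array"},"gripper":{"type":"number"},"grip_force":{"type":"number"}},"required":["increments"]}

```bash
ls; mkdir -p pics; cat > h.py <<'E'
import numpy as np, cv2
from bench import arm
def snap(name,fn=None):
    d=arm.get_image(name)
    if fn: cv2.imwrite('pics/'+fn,cv2.cvtColor(d['frame'],cv2.COLOR_RGB2BGR))
    return d
def K(d):
    f=d['frame'].shape[0]/2/np.tan(np.radians(d['vertical_fov'])/2)
    return np.array([[f,0,d['cx']],[0,f,d['cy']],[0,0,1.]])
def pix2w(d,uv,z):
    uv=np.array(uv,float).reshape(-1,1,2)
    n=cv2.undistortPoints(uv,K(d),np.array(d['distortion'],float)).reshape(-1,2)
    E=np.array(d['extrinsics']); r=np.c_[n[:,0],-n[:,1],-np.ones(len(n))]@E[:3,:3].T
    o=E[:3,3]; t=(z-o[2])/r[:,2]
    return o+r*t[:,None]
def w2pix(d,P):
    E=np.array(d['extrinsics']); p=(np.array(P,float).reshape(-1,3)-E[:3,3])@E[:3,:3]
    p=p*[1,-1,-1]
    return cv2.projectPoints(p,np.zeros(3),np.zeros(3),K(d),np.array(d['distortion'],float))[0].reshape(-1,2)
E
python3 - <<'E'
from h import *
for n in('top','side'):
    d=snap(n,n+'0.png'); print(n,d['vertical_fov'],d['cx'],d['cy'],d['distortion'],np.round(d['extrinsics'],3).tolist())
print(arm.state())
E
```

```text
pics
top 44.818203670153714 319.44315301178085 200.6973036099784 [-0.04974848  0.          0.          0.          0.        ] [[0.02, 0.998, -0.059, 0.373], [-1.0, 0.02, -0.004, 0.013], [-0.002, 0.059, 0.998, 1.526], [0.0, 0.0, 0.0, 1.0]]
side 56.65865251809359 323.1263750770401 199.85909201962394 [-0.025501  0.        0.        0.        0.      ] [[0.842, 0.404, -0.357, 0.042], [-0.539, 0.625, -0.565, -0.645], [-0.005, 0.668, 0.744, 0.956], [0.0, 0.0, 0.0, 1.0]]
{'clock': 0.1, 'q': array([ 1.05439372e+00,  3.51148081e-01,  1.65233208e+00,  3.32925986e-05,
        1.13908120e+00, -8.46045625e-02]), 'qvel': array([ 5.32001485e-04, -2.44678761e-03, -1.84547950e-03, -2.30217329e-04,
        9.08393161e-05,  1.48539405e-04]), 'joint_efforts': array([-4.81610357e-06, -4.98036611e+01, -2.85705346e+01,  6.99486793e-02,
        2.39154330e-02, -7.19429499e-05]), 'tcp_pos': array([0.23001209, 0.49928952, 0.23218467]), 'eef_rot': array([ 2.14232450e-01,  9.76782587e-01, -4.58175241e-04, -1.57807821e-04]), 'ft_force': array([-0.50483876, -0.60897456,  0.31153234]), 'moment': array([ 0.0111153 ,  0.03735432, -0.0134029 ]), 'gripper_force': 0.0, 'finger_gap': 0.09341739726602152}
```

View pics/top0.png

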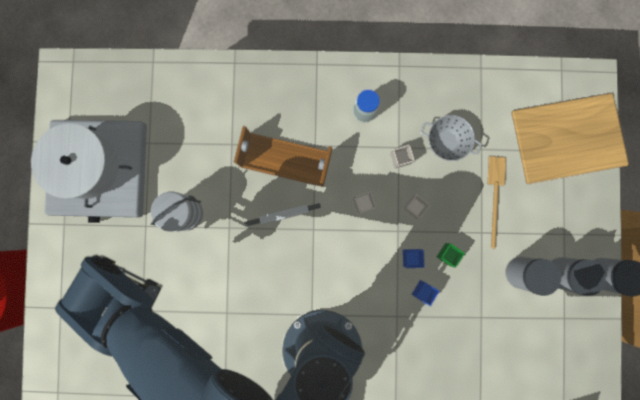

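View pics/side0.png

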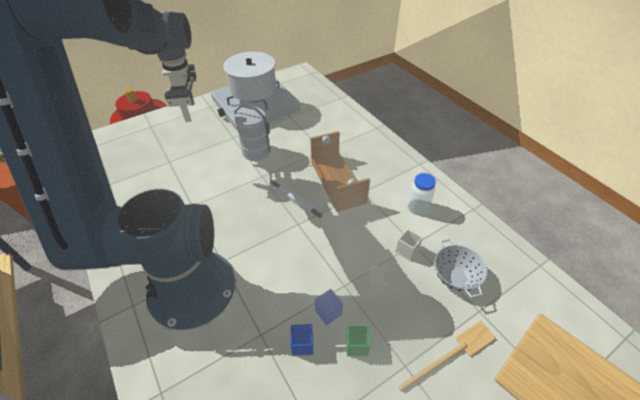

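The top view shows cups at about (403,155), (364,202) and (416,206), the caddy at (285,157) and the bar from (245,222) to (320,207). The blue and green cups at (413,258), (450,255) and (425,292) are decoys. I'll zoom in.

```bash
python3 - <<'E'
import cv2,numpy as np
a=cv2.imread('pics/top0.png')[110:240,220:440]; b=cv2.imread('pics/side0.png')[120:300,250:450]
g=lambda x:np.uint8(255*(x/255.)**0.6)
cv2.imwrite('pics/c0.png',cv2.resize(g(a),None,fx=3.6,fy=3.6,interpolation=cv2.INTER_CUBIC))
cv2.imwrite('pics/c1.png',cv2.resize(g(b),None,fx=3.3,fy=3.3,interpolation=cv2.INTER_CUBIC))
E
```

```text
(no output)
```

View pics/c0.png

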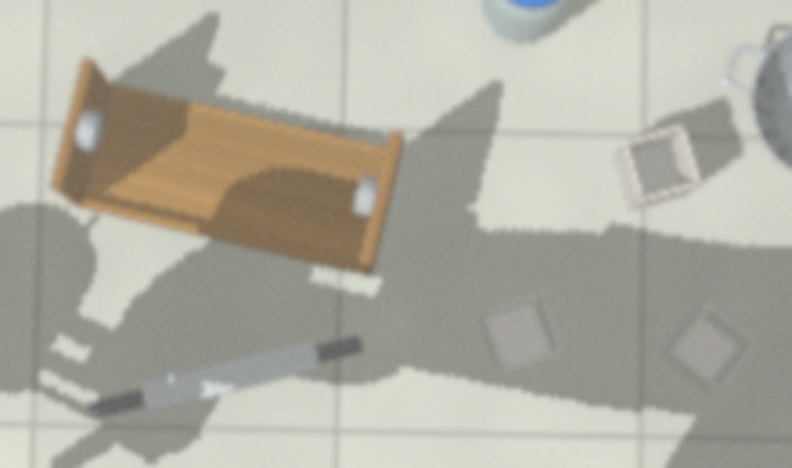

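View pics/c1.png

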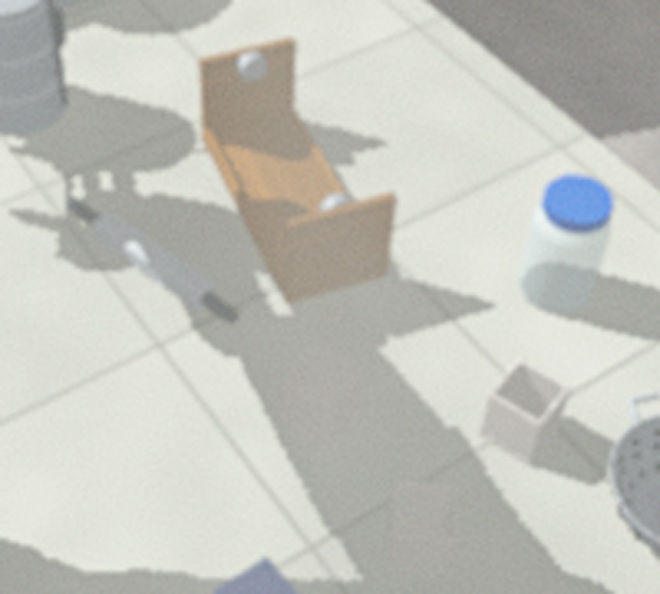

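The crop shows the white cup at c0 (657,167). Two faint squares lie in the arm's shadow at c0 (520,335) and (707,348). The caddy and bar are clear. I'll compute positions next and check what those squares are.

```bash
python3 - <<'E'
from h import *
d=snap('top');s=snap('side')
c=lambda p:np.array(p)/3.6+[220,110]-0.36
def show(n,p,z): 
    w=pix2w(d,c(p),z); print(n,np.round(w[:,:2],3).tolist(), 'side',w2pix(s,w).astype(int).tolist())
show('cupA rim corners',[[616,158],[680,126],[700,180],[635,207]],.066)
show('B rim',[[482,317],[540,298],[557,350],[497,370]],.066)
show('B0',[[482,317],[540,298],[557,350],[497,370]],0)
show('C rim',[[707,303],[748,348],[710,392],[667,350]],.066)
show('C0',[[707,303],[748,348],[710,392],[667,350]],0)
show('bar tips',[[88,409],[361,343]],.013)
show('bar junctions',[[143,398],[317,352]],.013)
show('endboards top left',[[86,58],[55,186]],.118)
show('endboards top right',[[400,132],[372,270]],.118)
show('sock',[[90,130],[365,195]],.104)
E
```

```text
cupA rim corners [[0.608, -0.196], [0.636, -0.25], [0.591, -0.267], [0.567, -0.212]] side [[402, 228], [421, 236], [414, 247], [395, 238]]
B rim [[0.471, -0.085], [0.488, -0.133], [0.445, -0.148], [0.427, -0.098]] side [[344, 223], [358, 231], [349, 241], [334, 232]]
B0 [[0.476, -0.089], [0.493, -0.14], [0.448, -0.155], [0.429, -0.103]] side [[345, 236], [359, 245], [350, 255], [335, 246]]
C rim [[0.487, -0.273], [0.45, -0.308], [0.412, -0.277], [0.447, -0.24]] side [[387, 265], [385, 281], [366, 279], [368, 263]]
C0 [[0.492, -0.286], [0.453, -0.323], [0.414, -0.29], [0.45, -0.252]] side [[388, 280], [386, 296], [368, 294], [370, 278]]
bar tips [[0.388, 0.252], [0.45, 0.016]] side [[271, 180], [320, 215]]
bar junctions [[0.399, 0.204], [0.442, 0.054]] side [[280, 187], [312, 209]]
endboards top left [[0.674, 0.246], [0.568, 0.268]] side [[338, 131], [310, 137]]
endboards top right [[0.617, -0.012], [0.504, 0.008]] side [[369, 178], [336, 188]]
sock [[0.617, 0.243], [0.567, 0.015]] side [[326, 139], [351, 182]]
```

```bash
python3 - <<'E'
import cv2,numpy as np
def cr(f,y0,y1,x0,x1,k):
    a=cv2.imread(f)[y0:y1,x0:x1].astype(float); a=cv2.GaussianBlur(a,(0,0),.6)
    a=np.clip((a-85)*3.2,0,255).astype(np.uint8)
    return cv2.resize(a,None,fx=k,fy=k,interpolation=cv2.INTER_CUBIC)
p=cr('pics/side0.png',205,305,315,415,4);q=cr('pics/top0.png',180,230,340,440,4)
cv2.imwrite('pics/c2.png',np.hstack([p,np.vstack([q,0*q])]))
E
```

```text
(no output)
```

View pics/c2.png

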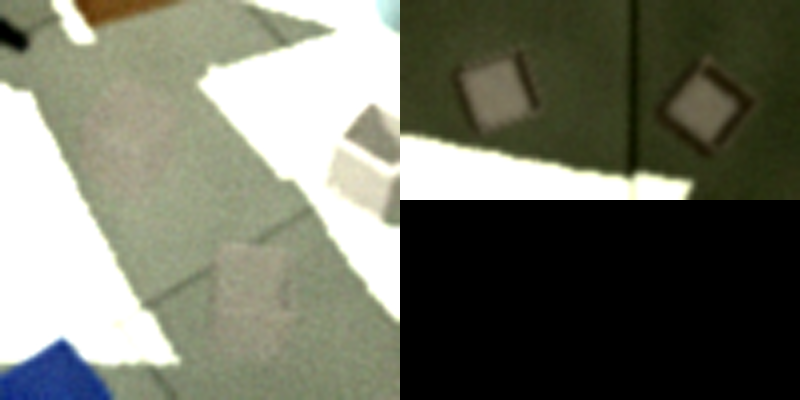

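All three are cups: A at about (0.60,-0.23), B (0.458,-0.116) and C (0.449,-0.275). 

Plan per cup:
- Grasp it tilted.
- Lay it on its side at a free station.
- Regrasp from the closed end.
- Turn it mouth-down and place it in the caddy.

I'll write a motion helper that prints the increments.

```bash
cat >> h.py <<'E'
from scipy.spatial.transform import Rotation as Ro
def RR(psi,tau,pitch=0):
    p=np.radians(psi); y=np.array([np.cos(p),np.sin(p),0]); z=np.array([0,0,-1.]); x=np.cross(y,z)
    return Ro.from_matrix(np.c_[x,y,z])*Ro.from_rotvec([np.radians(pitch),0,0])*Ro.from_rotvec([0,np.radians(tau),0])
def plan(wps,cur=None):
    """wps: (x,y,z,psi,tau[,pitch]) of grasp point (5 mm behind TCP); one line per call"""
    s=arm.state()
    if cur is None: P,R=np.array(s['tcp_pos']),Ro.from_quat(s['eef_rot'])
    else: R=RR(*cur[3:]); P=np.array(cur[:3])+R.apply([0,0,.005])
    for w in wps:
        R2=RR(*w[3:]); P2=np.array(w[:3])+R2.apply([0,0,.005])
        rv=(R.inv()*R2).as_rotvec(); n=int(np.ceil(max(np.linalg.norm(P2-P)/.0625,np.degrees(np.linalg.norm(rv))/10.7)-.02)); 
        k=int(np.ceil(n/4.5)) or 1
        for i in range(k):
            Rn=R*Ro.from_rotvec(rv*(i+1)/k); Ra=R*Ro.from_rotvec(rv*i/k)
            sh=Ra.inv().apply((P2-P)/k); r=(Ra.inv()*Rn).as_rotvec()
            print('  [[%.4f,%.4f,%.4f],[%.4f,%.4f,%.4f]] n>=%d'%(*sh,*r,int(np.ceil(n/k))))
        print(' ->',w); P,R=P2,R2
def pose():
    s=arm.state(); R=Ro.from_quat(s['eef_rot']); g=np.array(s['tcp_pos'])-R.apply([0,0,.005])
    y=R.apply([0,1,0]); print('t',round(s['clock'],2),'g',np.round(g,4),'psi',round(np.degrees(np.arctan2(y[1],y[0])),1),'z',np.round(R.apply([0,0,1]),3),'gap',round(s['finger_gap'],4),'f',np.round(s['ft_force'],1),'gf',round(s['gripper_force'],1),'q',np.round(s['q'],2))
E
python3 - <<'E'
from h import *
plan([(.25,.42,.32,40,0),(.41,-.2,.25,-43,0)])
d=snap('top')
for n,p in(('blue',(413,258)),('blue2',(425,292)),('green',(450,255)),('tiffin',(178,212)),('col',(450,138))): print(n,np.round(pix2w(d,p,.06),3))
E
```

```text
[[-0.0513,-0.0638,-0.0826],[-0.0007,0.0001,0.4409]] n>=3
 -> (0.25, 0.42, 0.32, 40, 0)
  [[-0.1926,-0.0920,0.0233],[0.0000,0.0000,0.4829]] n>=4
  [[-0.2133,0.0080,0.0233],[0.0000,0.0000,0.4829]] n>=4
  [[-0.1852,0.1061,0.0233],[0.0000,0.0000,0.4829]] n>=4
 -> (0.41, -0.2, 0.25, -43, 0)
blue [[ 0.293 -0.267  0.06 ]]
blue2 [[ 0.192 -0.304  0.06 ]]
green [[ 0.304 -0.379  0.06 ]]
tiffin [[0.418 0.447 0.06 ]]
col [[ 0.661 -0.378  0.06 ]]
```

```bash
python3 - <<'E'
from h import *
plan([(.25,.42,.32,40,0),(.36,-.0,.3,0,0),(.36,-.42,.25,-43,0)])
E
```

```text
[[-0.0513,-0.0638,-0.0826],[-0.0005,0.0000,0.4409]] n>=3
 -> (0.25, 0.42, 0.32, 40, 0)
  [[-0.1962,-0.0929,0.0100],[0.0000,0.0000,0.3491]] n>=4
  [[-0.2161,-0.0201,0.0100],[0.0000,0.0000,0.3491]] n>=4
 -> (0.36, -0.0, 0.3, 0, 0)
  [[-0.2100,0.0000,0.0250],[0.0000,0.0000,0.3752]] n>=4
  [[-0.1954,0.0770,0.0250],[0.0000,0.0000,0.3752]] n>=4
 -> (0.36, -0.42, 0.25, -43, 0)
```

Call:
move_arm([
  [[-0.0513,-0.0638,-0.0826],[0,0,0.441]],
  [[-0.0513,-0.0638,-0.0826],[0,0,0.441]],
  [[-0.0513,-0.0638,-0.0826],[0,0,0.441]],
], gripper=1)

```text
clock: 0.62
tcp_pos: [0.251, 0.4193, 0.3182]
eef_rot: [0.425, 0.905, 0.002, 0.001]
ft_force: [0.2, 0.4, -0.2]
finger_gap: 0.0929
gripper_force: 0.0
```

Call:
move_arm([
  [[-0.196,-0.093,0.01],[0,0,0.349]],
  [[-0.196,-0.093,0.01],[0,0,0.349]],
  [[-0.196,-0.093,0.01],[0,0,0.349]],
  [[-0.196,-0.093,0.01],[0,0,0.349]],
])

```text
clock: 1.12
tcp_pos: [0.3048, 0.2079, 0.3052]
eef_rot: [0.574, 0.819, 0.0, 0.0]
ft_force: [0.2, 0.9, 0.4]
finger_gap: 0.0929
gripper_force: 0.0
```

Call:
move_arm([
  [[-0.216,-0.02,0.01],[0,0,0.349]],
  [[-0.216,-0.02,0.01],[0,0,0.349]],
  [[-0.216,-0.02,0.01],[0,0,0.349]],
  [[-0.216,-0.02,0.01],[0,0,0.349]],
])

```text
clock: 1.62
tcp_pos: [0.36, -0.0022, 0.2952]
eef_rot: [0.708, 0.706, -0.0, 0.0]
ft_force: [0.9, 0.4, -0.1]
finger_gap: 0.0928
gripper_force: 0.0
```

Call:
move_arm([
  [[-0.21,0,0.025],[0,0,0.375]],
  [[-0.21,0,0.025],[0,0,0.375]],
  [[-0.21,0,0.025],[0,0,0.375]],
  [[-0.21,0,0.025],[0,0,0.375]],
])

```text
clock: 2.12
tcp_pos: [0.3592, -0.2123, 0.2698]
eef_rot: [0.827, 0.562, -0.0, -0.0]
ft_force: [0.8, 0.7, 0.5]
finger_gap: 0.093
gripper_force: 0.0
```

Call:
move_arm([
  [[-0.195,0.077,0.025],[0,0,0.375]],
  [[-0.195,0.077,0.025],[0,0,0.375]],
  [[-0.195,0.077,0.025],[0,0,0.375]],
  [[-0.195,0.077,0.025],[0,0,0.375]],
  [[-0.195,0.077,0.025],[0,0,0.375]],
])

```text
clock: 2.75
tcp_pos: [0.3596, -0.4201, 0.2444]
eef_rot: [0.917, 0.398, -0.0, -0.001]
ft_force: [-0.7, 0.9, -0.4]
finger_gap: 0.0929
gripper_force: 0.0
```

```bash
cat >> h.py <<'E'
def crop(d,x0,x1,y0,y1,k,fn,g=.6):
    a=cv2.cvtColor(d['frame'],cv2.COLOR_RGB2BGR)[y0:y1,x0:x1]; a=np.uint8(255*(a/255.)**g)
    cv2.imwrite('pics/'+fn,cv2.resize(a,None,fx=k,fy=k,interpolation=cv2.INTER_CUBIC))
E
python3 - <<'E'
from h import *
pose(); d=snap('top','top1.png'); crop(d,230,460,120,240,3.4,'t1.png',1.2)
E
```

```text
t 2.75 g [ 0.3596 -0.4201  0.2494] psi -43.1 z [-0.001  0.001 -1.   ] gap 0.0929 f [-0.7  0.9 -0.4] gf 0.0 q [-0.95  0.34  1.63 -0.    1.17 -0.2 ]
```

View pics/t1.png

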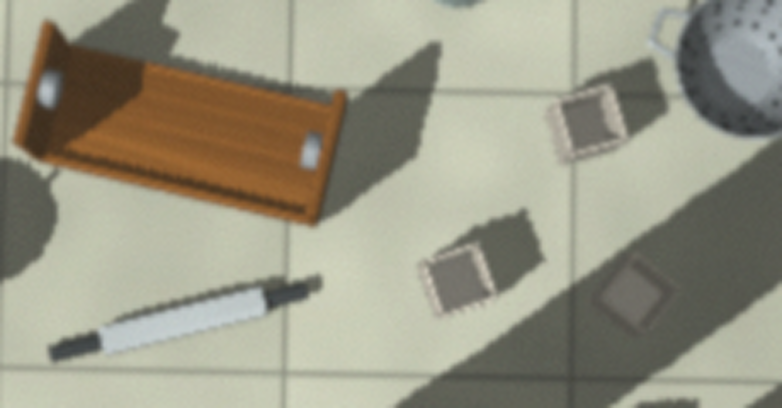

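The view shows the cups lit. In crop pixels, A's corners are about (548,105)-(630,135), B's (418,262)-(497,296), and C is shaded at (636,293). The bar's longer dark end, the plunger, is on the left.

```bash
cat >> h.py <<'E'
def sq(d,corners,z=.066,half=.027):
    """corners in image px, ordered round; returns centre and yaw (deg, in -45..45)"""
    w=pix2w(d,corners,z)[:,:2]; c=w.mean(0); v=w-c
    a=np.degrees(np.angle(np.mean([(complex(*p)/abs(complex(*p)))**4 for p in v])))/4+45
    return np.round(c,4),round((a+45)%90-45,1),np.round(np.linalg.norm(np.roll(w,-1,0)-w,axis=1),3)
E
python3 - <<'E'
from h import *
d=snap('top'); c=lambda p:np.array(p)/3.4+[230,120]-.35
for n,p in dict(A=[(548,105),(612,84),(630,135),(565,161)],B=[(418,262),(478,243),(497,296),(437,317)],C=[(632,252),(675,294),(636,334),(596,296)]).items(): print(n,sq(d,c(p)))
print('bar',np.round(pix2w(d,c([(50,354),(101,341),(266,303),(308,291)]),.013)[:,:2],4).tolist())
psi=-43
plan([(.449,-.2745,.16,-43,20),(.449,-.2745,.045,-43,20)])
print('carry'); plan([(.449,-.2745,.20,-43,20),(.44,-.36,.17,0,0),(.44,-.36,.12,0,-65),(.44,-.36,.029,0,-65)],cur=(.449,-.2745,.045,-43,20))
E
```

```text
A (array([ 0.6032, -0.2323]), np.float64(20.1), array([0.061, 0.049, 0.063, 0.052]))
B (array([ 0.4593, -0.117 ]), np.float64(19.8), array([0.056, 0.05 , 0.056, 0.052]))
C (array([ 0.4495, -0.2746]), np.float64(-42.1), array([0.053, 0.05 , 0.049, 0.051]))
bar [[0.3866, 0.2511], [0.3995, 0.2045], [0.4374, 0.0538], [0.4492, 0.0155]]
  [[0.1677,-0.0330,0.0899],[-0.0007,0.3488,0.0004]] n>=4
 -> (0.449, -0.2745, 0.16, -43, 20)
  [[-0.0393,-0.0000,0.1081],[0.0000,0.0000,0.0000]] n>=2
 -> (0.449, -0.2745, 0.045, -43, 20)
carry
  [[0.0530,0.0000,-0.1457],[0.0000,0.0000,0.0000]] n>=3
 -> (0.449, -0.2745, 0.2, -43, 20)
  [[-0.0382,0.0259,0.0022],[0.0655,-0.1662,-0.3714]] n>=3
  [[-0.0443,0.0107,0.0079],[0.0655,-0.1662,-0.3714]] n>=3
 -> (0.44, -0.36, 0.17, 0, 0)
  [[-0.0023,0.0000,0.0236],[0.0000,-0.5672,0.0000]] n>=4
  [[0.0107,0.0000,0.0211],[0.0000,-0.5672,0.0000]] n>=4
 -> (0.44, -0.36, 0.12, 0, -65)
  [[0.0825,0.0000,0.0385],[0.0000,0.0000,0.0000]] n>=2
 -> (0.44, -0.36, 0.029, 0, -65)
```

Call:
move_arm([
  [[0.168,-0.033,0.09],[0,0.349,0]],
  [[0.168,-0.033,0.09],[0,0.349,0]],
  [[0.168,-0.033,0.09],[0,0.349,0]],
  [[0.168,-0.033,0.09],[0,0.349,0]],
  [[0.168,-0.033,0.09],[0,0.349,0]],
])

```text
clock: 3.48
tcp_pos: [0.4507, -0.2733, 0.156]
eef_rot: [0.903, 0.394, 0.159, -0.069]
ft_force: [0.6, 0.2, 0.6]
finger_gap: 0.093
gripper_force: 0.0
```

Call:
move_arm([
  [[-0.02,0,0.054],[0,0,0]],
  [[-0.039,0,0.108],[0,0,0]],
  [[-0.039,0,0.108],[0,0,0]],
])

```text
clock: 3.85
tcp_pos: [0.4492, -0.2731, 0.0386]
eef_rot: [0.903, 0.392, 0.158, -0.072]
ft_force: [0.8, -0.2, 0.8]
finger_gap: 0.0929
gripper_force: 0.0
```

Call:
move_arm([
  [[0,0,0],[0,0,0]],
  [[0,0,0],[0,0,0]],
  [[0,0,0],[0,0,0]],
  [[0,0,0],[0,0,0]],
  [[0,0,0],[0,0,0]],
], gripper=0.3, grip_force=30)

```text
clock: 4.47
tcp_pos: [0.4513, -0.2744, 0.0413]
eef_rot: [0.903, 0.393, 0.16, -0.068]
ft_force: [0.5, -2.8, 7.8]
finger_gap: 0.0553
gripper_force: 29.2
```

```bash
python3 -c "
from h import *
pose()"
```

```text
t 4.47 g [ 0.4501 -0.2756  0.046 ] psi -43.0 z [ 0.235  0.249 -0.94 ] gap 0.0553 f [ 0.5 -2.8  7.8] gf 29.2 q [-0.81  0.61  1.87  0.52  0.75 -0.46]
```

Call:
move_arm([
  [[0.053,0,-0.146],[0,0,0]],
  [[0.053,0,-0.146],[0,0,0]],
  [[0.053,0,-0.146],[0,0,0]],
])

```text
clock: 4.85
tcp_pos: [0.4507, -0.274, 0.1987]
eef_rot: [0.903, 0.393, 0.16, -0.068]
ft_force: [0.4, -0.4, -2.6]
finger_gap: 0.055
gripper_force: 29.2
```

Call:
move_arm([
  [[-0.038,0.026,0.002],[0.0655,-0.166,-0.371]],
  [[-0.038,0.026,0.002],[0.0655,-0.166,-0.371]],
  [[-0.038,0.026,0.002],[0.0655,-0.166,-0.371]],
])

```text
clock: 5.22
tcp_pos: [0.4457, -0.3165, 0.1806]
eef_rot: [0.822, 0.562, 0.081, -0.036]
ft_force: [-0.4, 0.3, -2.3]
finger_gap: 0.0553
gripper_force: 29.2
```

Call:
move_arm([
  [[-0.044,0.011,0.008],[0.0655,-0.166,-0.371]],
  [[-0.044,0.011,0.008],[0.0655,-0.166,-0.371]],
  [[-0.044,0.011,0.008],[0.0655,-0.166,-0.371]],
])

```text
clock: 5.6
tcp_pos: [0.4409, -0.3594, 0.1654]
eef_rot: [0.707, 0.707, 0.001, -0.001]
ft_force: [-0.5, -0.3, -1.4]
finger_gap: 0.0549
gripper_force: 29.2
```

Call:
move_arm([
  [[-0.002,0,0.024],[0,-0.567,0]],
  [[-0.002,0,0.024],[0,-0.567,0]],
  [[-0.002,0,0.024],[0,-0.567,0]],
  [[-0.002,0,0.024],[0,-0.567,0]],
])

```text
clock: 6.1
tcp_pos: [0.4405, -0.361, 0.1412]
eef_rot: [0.68, 0.678, -0.198, 0.198]
ft_force: [-0.3, -0.8, -0.8]
finger_gap: 0.0548
gripper_force: 29.2
```

Call:
move_arm([
  [[0.011,0,0.021],[0,-0.567,0]],
  [[0.011,0,0.021],[0,-0.567,0]],
  [[0.011,0,0.021],[0,-0.567,0]],
  [[0.011,0,0.021],[0,-0.567,0]],
  [[0.011,0,0.021],[0,-0.567,0]],
])

```text
clock: 6.72
tcp_pos: [0.4571, -0.3472, 0.1302]
eef_rot: [0.609, 0.593, -0.384, 0.361]
ft_force: [-0.5, -0.2, -2.0]
finger_gap: 0.0551
gripper_force: 29.1
```

```bash
python3 -c "
from h import *
pose()
plan([(.44,-.36,.029,0,-65)])
s=snap('side','s2.png');p=w2pix(s,[.44,-.36,.1])[0].astype(int);crop(s,p[0]-90,p[0]+90,p[1]-90,p[1]+70,3,'s2c.png',.8)
"
```

```text
t 6.72 g [ 0.4573 -0.3427  0.1324] psi -2.1 z [-0.039 -0.895 -0.445] gap 0.0551 f [-0.5 -0.2 -2. ] gf 29.1 q [-0.33  0.65  1.97 -1.57  1.03  0.96]
  [[0.0847,-0.0149,0.0621],[-0.0392,-0.0252,-0.0014]] n>=2
 -> (0.44, -0.36, 0.029, 0, -65)
```

View pics/s2c.png

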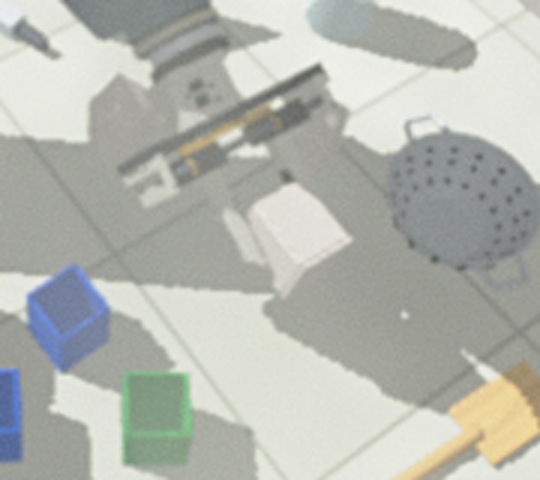

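The cup is held tilted, with j4 at its limit (-1.57). Yawing to ψ=-12 will relieve it.

```bash
python3 -c "
from h import *
plan([(.44,-.36,.11,-13,-65),(.44,-.36,.029,-13,-65)])
"
```

```text
[[0.0128,-0.0168,0.0255],[0.1652,-0.0244,0.0970]] n>=2
 -> (0.44, -0.36, 0.11, -13, -65)
  [[0.0734,0.0000,0.0342],[0.0000,0.0000,0.0000]] n>=2
 -> (0.44, -0.36, 0.029, -13, -65)
```

Call:
move_arm([
  [[0.013,-0.017,0.0255],[0.165,-0.024,0.097]],
  [[0.013,-0.017,0.0255],[0.165,-0.024,0.097]],
  [[0.013,-0.017,0.0255],[0.165,-0.024,0.097]],
  [[0.013,-0.017,0.0255],[0.165,-0.024,0.097]],
])

```text
clock: 7.28
tcp_pos: [0.4388, -0.3649, 0.1092]
eef_rot: [0.659, 0.526, -0.421, 0.335]
ft_force: [0.8, 0.3, -2.4]
finger_gap: 0.0548
gripper_force: 29.1
```

```bash
python3 -c "
from h import *
pose()
plan([(.44,-.36,.029,-13,-65)])
"
```

```text
t 7.28 g [ 0.4398 -0.3605  0.1113] psi -12.9 z [-0.202 -0.884 -0.421] gap 0.0548 f [ 0.8  0.3 -2.4] gf 29.1 q [-0.35  0.73  1.89 -1.45  1.13  1.  ]
  [[0.0749,0.0001,0.0342],[0.0022,0.0015,0.0008]] n>=2
 -> (0.44, -0.36, 0.029, -13, -65)
```

Call:
move_arm([
  [[0.036,0,0.017],[0,0,0]],
  [[0.072,0,0.033],[0,0,0]],
  [[0.072,0,0.033],[0,0,0]],
])

```text
clock: 7.65
tcp_pos: [0.4381, -0.3641, 0.0279]
eef_rot: [0.659, 0.526, -0.422, 0.334]
ft_force: [-0.4, 0.2, -1.8]
finger_gap: 0.055
gripper_force: 29.2
```

Call:
move_arm([
  [[0,0,0],[0,0,0]],
  [[0,0,0],[0,0,0]],
  [[0,0,0],[0,0,0]],
  [[0,0,0],[0,0,0]],
], gripper=1)

```text
clock: 8.15
tcp_pos: [0.439, -0.3646, 0.0297]
eef_rot: [0.659, 0.525, -0.421, 0.335]
ft_force: [0.2, 0.1, -0.4]
finger_gap: 0.0901
gripper_force: 0.0
```

Call:
move_arm([
  [[0,0,-0.06],[0,0,0]],
  [[0,0,-0.12],[0,0,0]],
  [[0,0,-0.12],[0,0,0]],
])

```text
clock: 8.52
tcp_pos: [0.4652, -0.256, 0.0812]
eef_rot: [0.659, 0.526, -0.42, 0.337]
ft_force: [-0.3, -1.0, -0.4]
finger_gap: 0.0928
gripper_force: 0.0
```

```bash
python3 -c "
from h import *
pose()
plan([(.43,-.32,.22,-10,0),(.43,-.42,.22,-10,65)])
"
```

```text
t 8.53 g [ 0.4662 -0.2516  0.0833] psi -12.7 z [-0.199 -0.885 -0.421] gap 0.0928 f [-0.3 -1.  -0.4] gf 0.0 q [-0.13  0.8   1.86 -1.29  1.23  1.06]
  [[-0.0755,-0.0100,0.0037],[-0.0124,0.5680,-0.0217]] n>=4
  [[-0.0653,-0.0113,-0.0376],[-0.0124,0.5680,-0.0217]] n>=4
 -> (0.43, -0.32, 0.22, -10, 0)
  [[-0.0470,0.0087,-0.0014],[0.0000,0.5672,0.0000]] n>=4
  [[-0.0388,0.0087,-0.0265],[0.0000,0.5672,0.0000]] n>=4
 -> (0.43, -0.42, 0.22, -10, 65)
```

Call:
move_arm([
  [[-0.0755,-0.01,0.0037],[-0.012,0.568,-0.022]],
  [[-0.0755,-0.01,0.0037],[-0.012,0.568,-0.022]],
  [[-0.0755,-0.01,0.0037],[-0.012,0.568,-0.022]],
  [[-0.0755,-0.01,0.0037],[-0.012,0.568,-0.022]],
])

```text
clock: 9.02
tcp_pos: [0.445, -0.2926, 0.1479]
eef_rot: [0.745, 0.606, -0.22, 0.174]
ft_force: [-0.6, 0.2, -0.8]
finger_gap: 0.0935
gripper_force: 0.0
```

Call:
move_arm([
  [[-0.065,-0.011,-0.0376],[-0.012,0.568,-0.022]],
  [[-0.065,-0.011,-0.0376],[-0.012,0.568,-0.022]],
  [[-0.065,-0.011,-0.0376],[-0.012,0.568,-0.022]],
  [[-0.065,-0.011,-0.0376],[-0.012,0.568,-0.022]],
])

```text
clock: 9.52
tcp_pos: [0.4273, -0.3228, 0.2126]
eef_rot: [0.768, 0.64, -0.002, -0.004]
ft_force: [-0.3, 0.8, -0.5]
finger_gap: 0.0936
gripper_force: 0.0
```

Call:
move_arm([
  [[-0.05,0.009,-0.0014],[0,0.567,0]],
  [[-0.05,0.009,-0.0014],[0,0.567,0]],
  [[-0.05,0.009,-0.0014],[0,0.567,0]],
  [[-0.05,0.009,-0.0014],[0,0.567,0]],
])

```text
clock: 10.02
tcp_pos: [0.4266, -0.3734, 0.211]
eef_rot: [0.739, 0.613, 0.211, -0.185]
ft_force: [0.2, 0.1, -1.0]
finger_gap: 0.0929
gripper_force: 0.0
```

Call:
move_arm([
  [[-0.05,0.009,-0.0265],[0,0.567,0]],
  [[-0.05,0.009,-0.0265],[0,0.567,0]],
  [[-0.05,0.009,-0.0265],[0,0.567,0]],
  [[-0.05,0.009,-0.0265],[0,0.567,0]],
])

```text
clock: 10.52
tcp_pos: [0.4269, -0.429, 0.2066]
eef_rot: [0.649, 0.538, 0.409, -0.349]
ft_force: [-0.1, 0.6, 0.5]
finger_gap: 0.093
gripper_force: 0.0
```

```bash
python3 -c "
from h import *
pose()
d=snap('top','t3.png');p=w2pix(d,[.44,-.36,.0])[0].astype(int);print(p);crop(d,p[0]-100,p[0]+60,p[1]-70,p[1]+50,4,'t3c.png',.8)
"
```

```text
t 10.53 g [ 0.4261 -0.4334  0.2087] psi -10.2 z [ 0.155  0.893 -0.423] gap 0.093 f [-0.1  0.6  0.5] gf 0.0 q [-1.1   0.94  1.09  0.66  2.06 -0.91]
[439 210]
```

View pics/t3c.png

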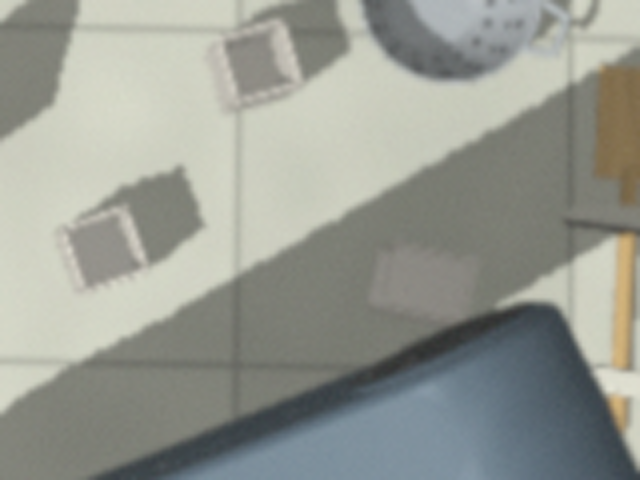

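The cup lies on its side at crop (425,283), axis nearly horizontal in the view. A and B are undisturbed.

```bash
python3 -c "
from h import *
d=snap('top')
w=pix2w(d,np.array([(377,247),(480,257),(470,320),(369,305)])/4+[339,140],.054)[:,:2];print(w,w.mean(0))
c=w.mean(0)
u=np.array([np.sin(np.radians(13)),np.cos(np.radians(13))])
"
```

```text
[[ 0.46445719 -0.32857276]
 [ 0.45836588 -0.40755596]
 [ 0.41022006 -0.40005067]
 [ 0.42017424 -0.32273675]] [ 0.43830434 -0.36472904]
```

```bash
cat >> h.py <<'E'
CC=np.array([.592,.1285]); CY=np.array([.2113,.9774]); CPSI=-12.2
def slot(y,z): 
    p=CC+CY*(y+.005); return (p[0],p[1],z,CPSI,-25)
E
python3 -c "
from h import *
plan([(.4165,-.461,.075,-13,65),(.4345,-.3817,.032,-13,65)])
print('carry');s=slot(-.08,.24);plan([(.4345,-.3817,.24,-13,65),(.46,-.28,.26,-13,-25),s,slot(-.08,.10),slot(-.08,.053)],cur=(.4345,-.3817,.032,-13,65))
"
```

```text
[[-0.1361,-0.0043,0.0327],[-0.0481,0.0064,0.0143]] n>=3
 -> (0.4165, -0.461, 0.075, -13, 65)
  [[-0.0046,-0.0003,0.0919],[0.0000,0.0000,0.0000]] n>=2
 -> (0.4345, -0.3817, 0.032, -13, 65)
carry
  [[0.1885,0.0000,-0.0879],[0.0000,0.0000,0.0000]] n>=4
 -> (0.4345, -0.3817, 0.24, -13, 65)
  [[0.0287,0.0010,0.0408],[-0.0000,-0.7854,-0.0000]] n>=5
  [[0.0491,0.0010,0.0085],[0.0000,-0.7854,0.0000]] n>=5
 -> (0.46, -0.28, 0.26, -13, -25)
  [[0.1641,0.0189,-0.0655],[-0.0030,0.0000,-0.0063]] n>=3
  [[0.1639,0.0201,-0.0654],[-0.0030,-0.0000,-0.0063]] n>=3
 -> (np.float64(0.5761525), np.float64(0.05519500000000001), 0.24, -12.2, -25)
  [[0.0592,0.0000,0.1269],[0.0000,0.0000,0.0000]] n>=3
 -> (np.float64(0.5761525), np.float64(0.05519500000000001), 0.1, -12.2, -25)
  [[0.0199,0.0000,0.0426],[0.0000,0.0000,0.0000]] n>=1
 -> (np.float64(0.5761525), np.float64(0.05519500000000001), 0.053, -12.2, -25)
```

Call:
move_arm([
  [[-0.136,-0.004,0.033],[-0.048,0.006,0.014]],
  [[-0.136,-0.004,0.033],[-0.048,0.006,0.014]],
  [[-0.136,-0.004,0.033],[-0.048,0.006,0.014]],
  [[-0.136,-0.004,0.033],[-0.048,0.006,0.014]],
])

```text
clock: 11.12
tcp_pos: [0.4186, -0.4565, 0.0746]
eef_rot: [0.659, 0.525, 0.422, -0.334]
ft_force: [0.3, -0.4, 1.1]
finger_gap: 0.093
gripper_force: 0.0
```

Call:
move_arm([
  [[-0.002,0,0.046],[0,0,0]],
  [[-0.0046,0,0.092],[0,0,0]],
  [[-0.0046,0,0.092],[0,0,0]],
])

```text
clock: 11.5
tcp_pos: [0.4377, -0.3749, 0.0324]
eef_rot: [0.658, 0.526, 0.422, -0.335]
ft_force: [0.6, -0.0, 0.2]
finger_gap: 0.0932
gripper_force: 0.0
```

Call:
move_arm([
  [[0,0,0],[0,0,0]],
  [[0,0,0],[0,0,0]],
  [[0,0,0],[0,0,0]],
  [[0,0,0],[0,0,0]],
  [[0,0,0],[0,0,0]],
], gripper=0.3, grip_force=30)

```text
clock: 12.12
tcp_pos: [0.4364, -0.3773, 0.0305]
eef_rot: [0.659, 0.524, 0.423, -0.334]
ft_force: [-1.0, -1.4, 1.3]
finger_gap: 0.0541
gripper_force: 29.7
```

Call:
move_arm([
  [[0.188,0,-0.088],[0,0,0]],
  [[0.188,0,-0.088],[0,0,0]],
  [[0.188,0,-0.088],[0,0,0]],
  [[0.188,0,-0.088],[0,0,0]],
])

```text
clock: 12.62
tcp_pos: [0.4358, -0.3788, 0.2412]
eef_rot: [0.659, 0.526, 0.423, -0.332]
ft_force: [0.1, -0.6, -2.0]
finger_gap: 0.0546
gripper_force: 29.6
```

Call:
move_arm([
  [[0.029,0.001,0.041],[0,-0.785,0]],
  [[0.029,0.001,0.041],[0,-0.785,0]],
  [[0.029,0.001,0.041],[0,-0.785,0]],
  [[0.029,0.001,0.041],[0,-0.785,0]],
  [[0.029,0.001,0.041],[0,-0.785,0]],
])

```text
clock: 13.25
tcp_pos: [0.448, -0.3291, 0.2474]
eef_rot: [0.77, 0.613, 0.139, -0.108]
ft_force: [-0.5, -0.5, -1.7]
finger_gap: 0.0544
gripper_force: 29.6
```

Call:
move_arm([
  [[0.049,0.001,0.0085],[0,-0.785,0]],
  [[0.049,0.001,0.0085],[0,-0.785,0]],
  [[0.049,0.001,0.0085],[0,-0.785,0]],
  [[0.049,0.001,0.0085],[0,-0.785,0]],
  [[0.049,0.001,0.0085],[0,-0.785,0]],
])

```text
clock: 13.88
tcp_pos: [0.459, -0.2816, 0.254]
eef_rot: [0.765, 0.608, -0.168, 0.132]
ft_force: [-1.2, -0.7, -1.8]
finger_gap: 0.0543
gripper_force: 29.6
```

```bash
python3 -c "
from h import *
pose()
plan([slot(-.08,.24)])
s=snap('side','s4.png');p=w2pix(s,arm.state()['tcp_pos'])[0].astype(int);crop(s,p[0]-100,p[0]+80,p[1]-60,p[1]+80,4,'s4c.png',.8)
d=snap('top');crop(d,225,345,120,190,6,'t4c.png',.9)
"
```

```text
t 13.88 g [ 0.4595 -0.2796  0.2585] psi -13.0 z [-0.096 -0.406 -0.909] gap 0.0543 f [-1.2 -0.7 -1.8] gf 29.6 q [-0.44  0.29  1.74 -0.49  1.07  0.02]
  [[0.1640,0.0191,-0.0652],[-0.0042,-0.0029,-0.0062]] n>=3
  [[0.1637,0.0204,-0.0656],[-0.0042,-0.0029,-0.0062]] n>=3
 -> (np.float64(0.5761525), np.float64(0.05519500000000001), 0.24, -12.2, -25)
```

View pics/s4c.png

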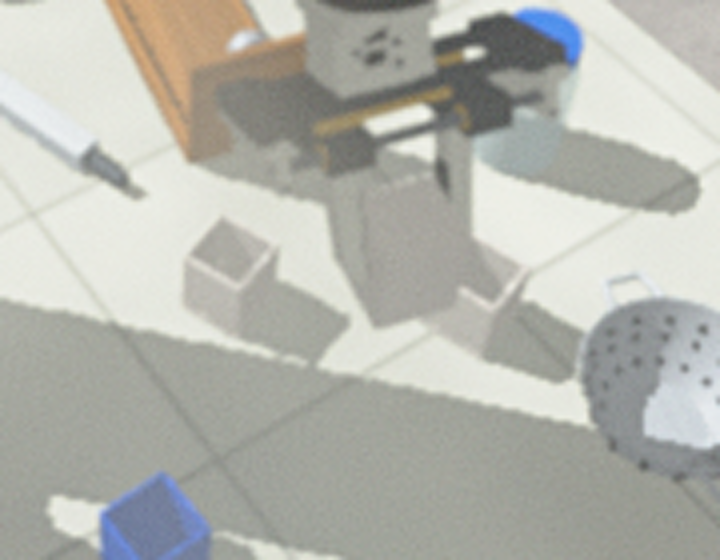

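View pics/t4c.png

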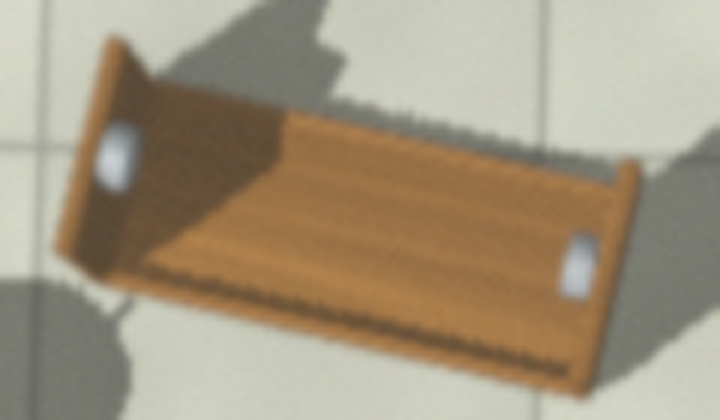

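The cup hangs mouth-down in the gripper, as wanted. In t4c the caddy's end-board corners are at about (106,37), (55,247), (640,162) and (592,397), and its sockets at (118,157) and (580,267).

```bash
python3 -c "
from h import *
from scipy.optimize import least_squares
d=snap('top'); c=lambda p:np.array(p)/6+[225,120]-.42
px=c([(106,37),(55,247),(640,162),(592,397),(118,157),(580,267)])
def M(p):
    m=np.array([(.056,.132,.118),(-.056,.132,.118),(.056,-.132,.118),(-.056,-.132,.118),(0,.117,.114),(0,-.117,.114)])
    a=p[2];X=m.copy();X[:,0]=p[0]+m[:,0]*np.cos(a)-m[:,1]*np.sin(a);X[:,1]=p[1]+m[:,0]*np.sin(a)+m[:,1]*np.cos(a);return X
r=least_squares(lambda p:(w2pix(d,M(p))-px).ravel(),[.592,.1285,-.21]);print(r.x,np.degrees(r.x[2]),np.round(r.fun.reshape(-1,2),2).tolist())
"
```

```text
[ 0.58998274  0.12856356 -0.22501402] -12.892353888829337 [[1.57, -0.13], [0.42, 1.53], [-0.34, 0.46], [-1.6, -1.75], [-0.1, -0.4], [0.06, 0.33]]
```

```bash
sed -i 's/^CC=.*/CC=np.array([.590,.1286]); CY=np.array([.2215,.9752]); CPSI=-12.8/' h.py; python3 -c "
from h import *
plan([slot(-.08,.24),slot(-.08,.10),slot(-.08,.055)])
"
```

```text
[[0.1647,0.0172,-0.0645],[-0.0016,-0.0044,-0.0024]] n>=3
  [[0.1643,0.0177,-0.0652],[-0.0016,-0.0044,-0.0024]] n>=3
 -> (np.float64(0.5733874999999999), np.float64(0.055459999999999995), 0.24, -12.8, -25)
  [[0.0592,-0.0000,0.1269],[0.0000,0.0000,0.0000]] n>=3
 -> (np.float64(0.5733874999999999), np.float64(0.055459999999999995), 0.1, -12.8, -25)
  [[0.0190,-0.0000,0.0408],[0.0000,0.0000,0.0000]] n>=1
 -> (np.float64(0.5733874999999999), np.float64(0.055459999999999995), 0.055, -12.8, -25)
```

Call:
move_arm([
  [[0.1645,0.0172,-0.0645],[-0.002,-0.004,-0.002]],
  [[0.1645,0.0172,-0.0645],[-0.002,-0.004,-0.002]],
  [[0.1645,0.0172,-0.0645],[-0.002,-0.004,-0.002]],
  [[0.1645,0.0172,-0.0645],[-0.002,-0.004,-0.002]],
])

```text
clock: 14.52
tcp_pos: [0.517, -0.113, 0.2453]
eef_rot: [0.764, 0.609, -0.167, 0.134]
ft_force: [-0.1, -0.6, -3.1]
finger_gap: 0.0543
gripper_force: 29.6
```

Call:
move_arm([
  [[0.1645,0.0177,-0.065],[-0.002,-0.004,-0.002]],
  [[0.1645,0.0177,-0.065],[-0.002,-0.004,-0.002]],
  [[0.1645,0.0177,-0.065],[-0.002,-0.004,-0.002]],
  [[0.1645,0.0177,-0.065],[-0.002,-0.004,-0.002]],
])

```text
clock: 15.02
tcp_pos: [0.5737, 0.0545, 0.2349]
eef_rot: [0.763, 0.609, -0.169, 0.136]
ft_force: [0.6, -0.4, -1.6]
finger_gap: 0.0544
gripper_force: 29.6
```

Call:
move_arm([
  [[0.059,0,0.127],[0,0,0]],
  [[0.059,0,0.127],[0,0,0]],
  [[0.059,0,0.127],[0,0,0]],
  [[0.059,0,0.127],[0,0,0]],
])

```text
clock: 15.52
tcp_pos: [0.5739, 0.0514, 0.0967]
eef_rot: [0.763, 0.608, -0.169, 0.137]
ft_force: [0.6, -0.2, -0.5]
finger_gap: 0.0542
gripper_force: 29.7
```

Call:
move_arm([
  [[0.01,0,0.02],[0,0,0]],
  [[0.019,0,0.041],[0,0,0]],
  [[0.019,0,0.041],[0,0,0]],
])

```text
clock: 15.9
tcp_pos: [0.5734, 0.0522, 0.0496]
eef_rot: [0.763, 0.609, -0.169, 0.137]
ft_force: [0.8, 1.0, -3.1]
finger_gap: 0.0542
gripper_force: 30.0
```

```bash
python3 -c "
from h import *
pose()"
```

```text
t 15.9 g [0.5738 0.0542 0.0541] psi -12.8 z [-0.091 -0.415 -0.905] gap 0.0542 f [ 0.8  1.  -3.1] gf 30.0 q [ 0.19  0.74  1.59 -0.47  1.04  0.7 ]
```

Call:
move_arm([
  [[0.001,0,0.0015],[0,0,0]],
  [[0.0015,0,0.003],[0,0,0]],
  [[0.0015,0,0.003],[0,0,0]],
])

```text
clock: 16.27
tcp_pos: [0.5741, 0.0525, 0.0481]
eef_rot: [0.763, 0.609, -0.168, 0.138]
ft_force: [-0.4, 1.2, 1.3]
finger_gap: 0.0537
gripper_force: 30.0
```

Call:
move_arm([
  [[0,0,0],[0,0,0]],
  [[0,0,0],[0,0,0]],
  [[0,0,0],[0,0,0]],
  [[0,0,0],[0,0,0]],
], gripper=0.85)

```text
clock: 16.77
tcp_pos: [0.574, 0.0524, 0.0476]
eef_rot: [0.763, 0.609, -0.168, 0.138]
ft_force: [0.2, -0.1, 0.7]
finger_gap: 0.0789
gripper_force: 0.0
```

Call:
move_arm([
  [[-0.042,0,-0.09],[0,0,0]],
  [[-0.084,0,-0.18],[0,0,0]],
  [[-0.084,0,-0.18],[0,0,0]],
  [[-0.084,0,-0.18],[0,0,0]],
])

```text
clock: 17.27
tcp_pos: [0.5743, 0.0532, 0.2505]
eef_rot: [0.764, 0.608, -0.165, 0.139]
ft_force: [-0.1, -0.1, -0.4]
finger_gap: 0.079
gripper_force: 0.0
```

```bash
python3 -c "
from h import *
pose()
plan([(.40,-.0,.25,20,20)])"
```

```text
t 17.27 g [0.5747 0.0552 0.2551] psi -12.8 z [-0.083 -0.414 -0.907] gap 0.079 f [-0.1 -0.1 -0.4] gf 0.0 q [ 0.19  0.48  1.47 -0.41  1.38  0.53]
  [[-0.0396,-0.0796,0.0203],[-0.0068,0.3830,-0.2933]] n>=3
  [[-0.0200,-0.0886,0.0081],[-0.0068,0.3830,-0.2933]] n>=3
 -> (0.4, -0.0, 0.25, 20, 20)
```

```bash
cat >> h.py <<'E'
def moved(ref,xy,d=None,r=22):
    """shift (mm, world) of the patch round xy between a reference top picture and now, with match score"""
    d=d or snap('top'); a=cv2.cvtColor(cv2.imread('pics/'+ref),cv2.COLOR_BGR2GRAY); b=cv2.cvtColor(d['frame'],cv2.COLOR_RGB2GRAY)
    u,v=w2pix(d,[*xy,.05])[0].astype(int); t=a[v-11:v+12,u-11:u+12]
    m=cv2.matchTemplate(b[v-11-r:v+12+r,u-11-r:u+12+r],t,cv2.TM_CCOEFF_NORMED); _,s,_,l=cv2.minMaxLoc(m)
    p=pix2w(d,[(u,v),(u+l[0]-r,v+l[1]-r)],.05); print('score %.2f shift mm'%s,np.round((p[1]-p[0])[:2]*1000,1))
E
python3 -c "
from h import *
d=snap('top','t5.png')
moved('t3.png',(.4593,-.117),d);moved('t3.png',(.6032,-.2323),d)
plan([(.4593,-.117,.17,20,20),(.4593,-.117,.045,20,20)])
print('carry');plan([(.4593,-.117,.2,20,20),(.44,-.36,.17,-13,0),(.44,-.36,.12,-13,-65),(.44,-.36,.032,-13,-65)],cur=(.4593,-.117,.045,20,20))
"
```

```text
score 0.58 shift mm [0. 0.]
score 0.53 shift mm [-18.7   9.1]
  [[-0.0684,-0.0379,0.0779],[-0.0079,0.3832,-0.2932]] n>=3
  [[-0.0784,-0.0604,0.0488],[-0.0079,0.3832,-0.2932]] n>=3
 -> (0.4593, -0.117, 0.17, 20, 20)
  [[-0.0428,0.0000,0.1175],[0.0000,0.0000,0.0000]] n>=2
 -> (0.4593, -0.117, 0.045, 20, 20)
carry
  [[0.0530,0.0000,-0.1457],[0.0000,0.0000,0.0000]] n>=3
 -> (0.4593, -0.117, 0.2, 20, 20)
  [[-0.2203,-0.1012,-0.0480],[-0.1005,-0.3393,0.5700]] n>=4
 -> (0.44, -0.36, 0.17, -13, 0)
  [[-0.0023,-0.0000,0.0236],[0.0000,-0.5672,0.0000]] n>=4
  [[0.0107,-0.0000,0.0211],[-0.0000,-0.5672,-0.0000]] n>=4
 -> (0.44, -0.36, 0.12, -13, -65)
  [[0.0798,0.0000,0.0372],[0.0000,0.0000,0.0000]] n>=2
 -> (0.44, -0.36, 0.032, -13, -65)
```

Call:
move_arm([
  [[-0.068,-0.038,0.078],[-0.008,0.383,-0.293]],
  [[-0.068,-0.038,0.078],[-0.008,0.383,-0.293]],
  [[-0.068,-0.038,0.078],[-0.008,0.383,-0.293]],
  [[-0.068,-0.038,0.078],[-0.008,0.383,-0.293]],
], gripper=1)

```text
clock: 17.82
tcp_pos: [0.5145, -0.0323, 0.203]
eef_rot: [0.685, 0.727, -0.037, -0.004]
ft_force: [0.3, 0.8, -0.4]
finger_gap: 0.0927
gripper_force: 0.0
```

Call:
move_arm([
  [[-0.078,-0.06,0.049],[-0.008,0.383,-0.293]],
  [[-0.078,-0.06,0.049],[-0.008,0.383,-0.293]],
  [[-0.078,-0.06,0.049],[-0.008,0.383,-0.293]],
  [[-0.078,-0.06,0.049],[-0.008,0.383,-0.293]],
])

```text
clock: 18.32
tcp_pos: [0.4573, -0.1157, 0.1606]
eef_rot: [0.567, 0.805, 0.097, -0.145]
ft_force: [-0.1, -0.9, 0.2]
finger_gap: 0.093
gripper_force: 0.0
```

```bash
python3 -c "
from h import *
pose();plan([(.4593,-.117,.045,20,20)])
d=snap('side','s6.png');crop(d,330,490,190,320,5,'s6c.png',.8)"
```

```text
t 18.32 g [ 0.4579 -0.1173  0.1653] psi 19.8 z [-0.124  0.32  -0.939] gap 0.093 f [-0.1 -0.9  0.2] gf 0.0 q [-0.48  0.42  1.79  0.25  1.21 -0.94]
  [[-0.0414,0.0026,0.1130],[-0.0074,-0.0014,-0.0071]] n>=2
 -> (0.4593, -0.117, 0.045, 20, 20)
```

View pics/s6c.png

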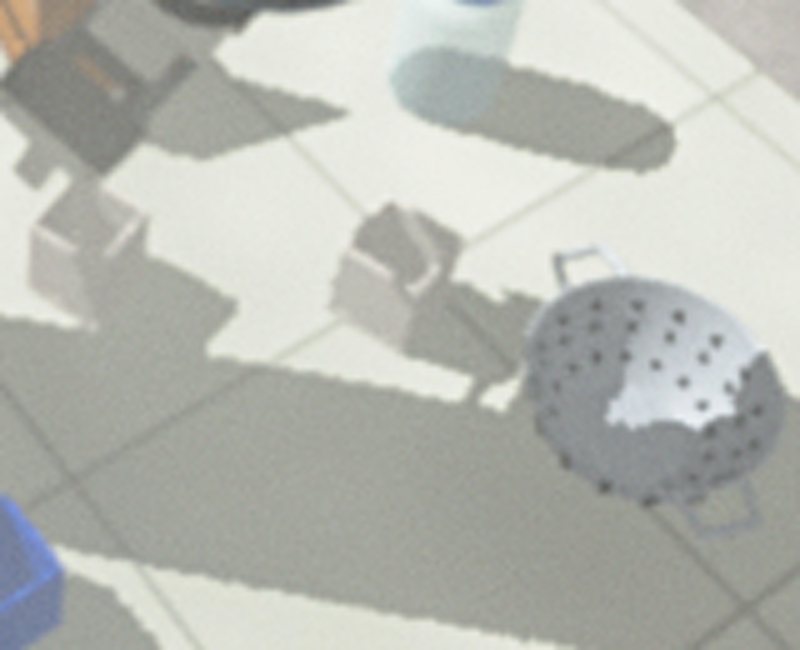

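B sits under the gripper at (85,250) and A at (400,270), both where expected. I'll grasp B.

Call:
move_arm([
  [[-0.02,0.0015,0.056],[0,0,0]],
  [[-0.042,0.0015,0.115],[0,0,0]],
  [[-0.042,0.0015,0.115],[0,0,0]],
])

```text
clock: 18.75
tcp_pos: [0.4569, -0.1122, 0.0373]
eef_rot: [0.566, 0.806, 0.096, -0.147]
ft_force: [-1.3, 0.3, 0.4]
finger_gap: 0.0932
gripper_force: 0.0
```

Call:
move_arm([
  [[0,0,0],[0,0,0]],
  [[0,0,0],[0,0,0]],
  [[0,0,0],[0,0,0]],
  [[0,0,0],[0,0,0]],
  [[0,0,0],[0,0,0]],
], gripper=0.3, grip_force=30)

```text
clock: 19.38
tcp_pos: [0.4588, -0.1148, 0.0405]
eef_rot: [0.565, 0.806, 0.098, -0.144]
ft_force: [-2.6, -0.7, 7.1]
finger_gap: 0.0539
gripper_force: 30.0
```

Call:
move_arm([
  [[0.053,0,-0.146],[0,0,0]],
  [[0.053,0,-0.146],[0,0,0]],
  [[0.053,0,-0.146],[0,0,0]],
  [[0.053,0,-0.146],[0,0,0]],
])

```text
clock: 19.88
tcp_pos: [0.4602, -0.115, 0.1968]
eef_rot: [0.565, 0.807, 0.098, -0.142]
ft_force: [0.4, 1.1, -1.9]
finger_gap: 0.054
gripper_force: 30.0
```

Call:
move_arm([
  [[-0.22,-0.101,-0.048],[-0.1,-0.339,0.57]],
  [[-0.22,-0.101,-0.048],[-0.1,-0.339,0.57]],
  [[-0.22,-0.101,-0.048],[-0.1,-0.339,0.57]],
  [[-0.22,-0.101,-0.048],[-0.1,-0.339,0.57]],
  [[-0.22,-0.101,-0.048],[-0.1,-0.339,0.57]],
])

```text
clock: 20.5
tcp_pos: [0.4392, -0.3607, 0.1628]
eef_rot: [0.784, 0.621, -0.003, -0.002]
ft_force: [0.5, 0.9, -1.1]
finger_gap: 0.0537
gripper_force: 30.0
```

Call:
move_arm([
  [[-0.002,0,0.024],[0,-0.567,0]],
  [[-0.002,0,0.024],[0,-0.567,0]],
  [[-0.002,0,0.024],[0,-0.567,0]],
  [[-0.002,0,0.024],[0,-0.567,0]],
])

```text
clock: 21.0
tcp_pos: [0.4398, -0.3582, 0.1392]
eef_rot: [0.749, 0.6, -0.221, 0.171]
ft_force: [-0.0, 0.0, -0.9]
finger_gap: 0.0537
gripper_force: 30.0
```

Call:
move_arm([
  [[0.011,0,0.021],[0,-0.567,0]],
  [[0.011,0,0.021],[0,-0.567,0]],
  [[0.011,0,0.021],[0,-0.567,0]],
  [[0.011,0,0.021],[0,-0.567,0]],
  [[0.011,0,0.021],[0,-0.567,0]],
])

```text
clock: 21.62
tcp_pos: [0.4389, -0.363, 0.1171]
eef_rot: [0.66, 0.526, -0.422, 0.331]
ft_force: [-0.6, 0.1, -0.7]
finger_gap: 0.0539
gripper_force: 30.0
```

```bash
python3 -c "
from h import *
pose();plan([(.44,-.36,.032,-13,-65)])"
```

```text
t 21.62 g [ 0.4399 -0.3586  0.1193] psi -13.2 z [-0.209 -0.88  -0.425] gap 0.0539 f [-0.6  0.1 -0.7] gf 30.0 q [-0.35  0.72  1.89 -1.43  1.14  0.97]
  [[0.0784,0.0011,0.0384],[-0.0058,-0.0031,0.0059]] n>=2
 -> (0.44, -0.36, 0.032, -13, -65)
```

Same geometry as before. I'll lay it down, swing over and regrasp.

Call:
move_arm([
  [[0.039,0,0.018],[0,0,0]],
  [[0.079,0,0.037],[0,0,0]],
  [[0.079,0,0.037],[0,0,0]],
])

```text
clock: 22.0
tcp_pos: [0.4378, -0.3635, 0.0293]
eef_rot: [0.66, 0.526, -0.423, 0.33]
ft_force: [-0.2, 0.3, -1.2]
finger_gap: 0.0541
gripper_force: 30.0
```

Call:
move_arm([
  [[0,0,0],[0,0,0]],
  [[0,0,0],[0,0,0]],
  [[0,0,0],[0,0,0]],
  [[0,0,0],[0,0,0]],
], gripper=1)

```text
clock: 22.5
tcp_pos: [0.4392, -0.363, 0.0312]
eef_rot: [0.659, 0.525, -0.422, 0.333]
ft_force: [-0.5, 0.1, 0.5]
finger_gap: 0.0891
gripper_force: 0.0
```

Call:
move_arm([
  [[0,0,-0.06],[0,0,0]],
  [[0,0,-0.12],[0,0,0]],
  [[0,0,-0.12],[0,0,0]],
])

```text
clock: 22.88
tcp_pos: [0.4658, -0.2545, 0.0827]
eef_rot: [0.658, 0.527, -0.421, 0.335]
ft_force: [0.8, -0.7, -1.4]
finger_gap: 0.0932
gripper_force: 0.0
```

Call:
move_arm([
  [[-0.0755,-0.01,0.0037],[0,0.568,0]],
  [[-0.0755,-0.01,0.0037],[0,0.568,0]],
  [[-0.0755,-0.01,0.0037],[0,0.568,0]],
  [[-0.0755,-0.01,0.0037],[0,0.568,0]],
])

```text
clock: 23.38
tcp_pos: [0.4458, -0.2912, 0.1494]
eef_rot: [0.752, 0.596, -0.22, 0.173]
ft_force: [-0.6, 0.3, -0.3]
finger_gap: 0.0928
gripper_force: 0.0
```

Call:
move_arm([
  [[-0.065,-0.011,-0.0376],[0,0.568,0]],
  [[-0.065,-0.011,-0.0376],[0,0.568,0]],
  [[-0.065,-0.011,-0.0376],[0,0.568,0]],
  [[-0.065,-0.011,-0.0376],[0,0.568,0]],
])

```text
clock: 23.88
tcp_pos: [0.4268, -0.3211, 0.2138]
eef_rot: [0.784, 0.621, -0.002, -0.004]
ft_force: [0.6, 0.1, -0.7]
finger_gap: 0.093
gripper_force: 0.0
```

Call:
move_arm([
  [[-0.05,0.009,-0.0014],[0,0.567,0]],
  [[-0.05,0.009,-0.0014],[0,0.567,0]],
  [[-0.05,0.009,-0.0014],[0,0.567,0]],
  [[-0.05,0.009,-0.0014],[0,0.567,0]],
])

```text
clock: 24.38
tcp_pos: [0.4237, -0.3714, 0.2125]
eef_rot: [0.753, 0.595, 0.216, -0.18]
ft_force: [-0.1, 0.7, -0.5]
finger_gap: 0.0931
gripper_force: 0.0
```

Call:
move_arm([
  [[-0.05,0.009,-0.0265],[0,0.567,0]],
  [[-0.05,0.009,-0.0265],[0,0.567,0]],
  [[-0.05,0.009,-0.0265],[0,0.567,0]],
  [[-0.05,0.009,-0.0265],[0,0.567,0]],
])

```text
clock: 24.88
tcp_pos: [0.4213, -0.4269, 0.208]
eef_rot: [0.662, 0.522, 0.417, -0.339]
ft_force: [0.4, 0.5, 0.1]
finger_gap: 0.0927
gripper_force: 0.0
```

```bash
python3 -c "
from h import *
pose();d=snap('top','t7.png')
a=cv2.cvtColor(cv2.imread('pics/t3.png'),cv2.COLOR_BGR2GRAY).astype(float);b=cv2.cvtColor(d['frame'],cv2.COLOR_RGB2GRAY).astype(float)
print('lying cup px diff',np.abs(a-b)[200:224,428:462].mean()); moved('t3.png',(.437,-.372),d,10); moved('t3.png',(.6032,-.2323),d)
plan([(.4165,-.461,.075,-13,65),(.4345,-.3817,.032,-13,65)])
"
```

```text
t 24.88 g [ 0.4203 -0.4313  0.2102] psi -13.0 z [ 0.198  0.885 -0.423] gap 0.0927 f [0.4 0.5 0.1] gf 0.0 q [-1.12  0.91  1.14  0.67  2.02 -0.9 ]
lying cup px diff 7.400735294117647
score 0.75 shift mm [-27.9  24.4]
score 1.00 shift mm [0. 0.]
  [[-0.1364,0.0039,0.0314],[-0.0053,0.0040,-0.0095]] n>=3
 -> (0.4165, -0.461, 0.075, -13, 65)
  [[-0.0046,-0.0003,0.0919],[0.0000,0.0000,0.0000]] n>=2
 -> (0.4345, -0.3817, 0.032, -13, 65)
```

```bash
python3 -c "
import cv2,numpy as np
f=lambda n:cv2.resize(np.clip((cv2.imread('pics/'+n)[150:260,345:475].astype(float)-60)*2,0,255).astype(np.uint8),None,fx=3,fy=3,interpolation=cv2.INTER_CUBIC)
cv2.imwrite('pics/cmp.png',np.hstack([f('t3.png'),f('t7.png')]))"
```

```text
(no output)
```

View pics/cmp.png

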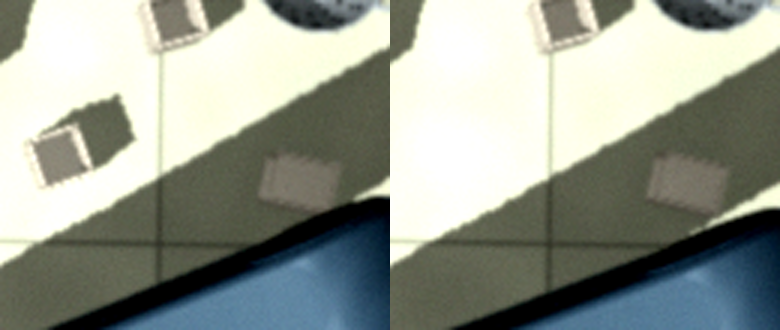

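The lying cup is in the same spot as the first one, at right-panel (688,180). I'll repeat the regrasp.

Call:
move_arm([
  [[-0.136,0.004,0.031],[-0.005,0.004,-0.0095]],
  [[-0.136,0.004,0.031],[-0.005,0.004,-0.0095]],
  [[-0.136,0.004,0.031],[-0.005,0.004,-0.0095]],
  [[-0.136,0.004,0.031],[-0.005,0.004,-0.0095]],
])

```text
clock: 25.42
tcp_pos: [0.4191, -0.4573, 0.0767]
eef_rot: [0.659, 0.526, 0.422, -0.333]
ft_force: [1.5, -0.7, 1.2]
finger_gap: 0.0934
gripper_force: 0.0
```

Call:
move_arm([
  [[-0.002,0,0.046],[0,0,0]],
  [[-0.0046,0,0.092],[0,0,0]],
  [[-0.0046,0,0.092],[0,0,0]],
])

```text
clock: 25.8
tcp_pos: [0.4381, -0.376, 0.0345]
eef_rot: [0.658, 0.527, 0.422, -0.334]
ft_force: [0.4, -0.1, 1.0]
finger_gap: 0.093
gripper_force: 0.0
```

Call:
move_arm([
  [[0,0,0],[0,0,0]],
  [[0,0,0],[0,0,0]],
  [[0,0,0],[0,0,0]],
  [[0,0,0],[0,0,0]],
  [[0,0,0],[0,0,0]],
], gripper=0.3, grip_force=30)

```text
clock: 26.42
tcp_pos: [0.4369, -0.3783, 0.0326]
eef_rot: [0.659, 0.525, 0.423, -0.333]
ft_force: [-2.1, -1.5, 1.5]
finger_gap: 0.0538
gripper_force: 30.0
```

Call:
move_arm([
  [[0.188,0,-0.088],[0,0,0]],
  [[0.188,0,-0.088],[0,0,0]],
  [[0.188,0,-0.088],[0,0,0]],
  [[0.188,0,-0.088],[0,0,0]],
])

```text
clock: 26.92
tcp_pos: [0.436, -0.3794, 0.2434]
eef_rot: [0.659, 0.527, 0.423, -0.331]
ft_force: [0.0, -0.3, -1.7]
finger_gap: 0.0539
gripper_force: 30.0
```

Call:
move_arm([
  [[0.029,0.001,0.041],[0,-0.785,0]],
  [[0.029,0.001,0.041],[0,-0.785,0]],
  [[0.029,0.001,0.041],[0,-0.785,0]],
  [[0.029,0.001,0.041],[0,-0.785,0]],
  [[0.029,0.001,0.041],[0,-0.785,0]],
])

```text
clock: 27.55
tcp_pos: [0.4481, -0.3298, 0.2496]
eef_rot: [0.77, 0.614, 0.139, -0.107]
ft_force: [0.5, 0.3, -1.0]
finger_gap: 0.0536
gripper_force: 30.0
```

Call:
move_arm([
  [[0.049,0.001,0.0085],[0,-0.785,0]],
  [[0.049,0.001,0.0085],[0,-0.785,0]],
  [[0.049,0.001,0.0085],[0,-0.785,0]],
  [[0.049,0.001,0.0085],[0,-0.785,0]],
  [[0.049,0.001,0.0085],[0,-0.785,0]],
])

```text
clock: 28.18
tcp_pos: [0.4591, -0.2822, 0.256]
eef_rot: [0.765, 0.608, -0.168, 0.134]
ft_force: [-0.0, -0.1, -1.6]
finger_gap: 0.054
gripper_force: 30.0
```

```bash
python3 -c "
from h import *
pose()
d=snap('top','t8.png');moved('t5.png',(.574,.05),d,10)
plan([slot(-.02,.24),slot(-.02,.10),slot(-.02,.053)])
"
```

```text
t 28.18 g [ 0.4596 -0.2802  0.2605] psi -13.0 z [-0.094 -0.408 -0.908] gap 0.054 f [-0.  -0.1 -1.6] gf 30.0 q [-0.44  0.29  1.74 -0.49  1.07  0.02]
score 0.85 shift mm [-0.1  3.1]
  [[0.1917,0.0174,-0.0772],[-0.0009,-0.0020,-0.0021]] n>=4
  [[0.1915,0.0179,-0.0776],[-0.0009,-0.0020,-0.0021]] n>=4
 -> (np.float64(0.5866775), np.float64(0.11397199999999999), 0.24, -12.8, -25)
  [[0.0592,-0.0000,0.1269],[0.0000,0.0000,0.0000]] n>=3
 -> (np.float64(0.5866775), np.float64(0.11397199999999999), 0.1, -12.8, -25)
  [[0.0199,-0.0000,0.0426],[0.0000,0.0000,0.0000]] n>=1
 -> (np.float64(0.5866775), np.float64(0.11397199999999999), 0.053, -12.8, -25)
```

Call:
move_arm([
  [[0.192,0.0174,-0.077],[0,-0.002,-0.002]],
  [[0.192,0.0174,-0.077],[0,-0.002,-0.002]],
  [[0.192,0.0174,-0.077],[0,-0.002,-0.002]],
  [[0.192,0.0174,-0.077],[0,-0.002,-0.002]],
  [[0.192,0.0174,-0.077],[0,-0.002,-0.002]],
])

```text
clock: 28.85
tcp_pos: [0.5232, -0.0859, 0.2467]
eef_rot: [0.764, 0.608, -0.168, 0.135]
ft_force: [-0.0, 0.4, -1.2]
finger_gap: 0.0537
gripper_force: 30.0
```

Call:
move_arm([
  [[0.192,0.018,-0.078],[0,-0.002,-0.002]],
  [[0.192,0.018,-0.078],[0,-0.002,-0.002]],
  [[0.192,0.018,-0.078],[0,-0.002,-0.002]],
  [[0.192,0.018,-0.078],[0,-0.002,-0.002]],
  [[0.192,0.018,-0.078],[0,-0.002,-0.002]],
])

```text
clock: 29.48
tcp_pos: [0.5874, 0.1107, 0.2373]
eef_rot: [0.764, 0.608, -0.168, 0.136]
ft_force: [0.6, 0.0, -1.5]
finger_gap: 0.0538
gripper_force: 30.0
```

Call:
move_arm([
  [[0.059,0,0.127],[0,0,0]],
  [[0.059,0,0.127],[0,0,0]],
  [[0.059,0,0.127],[0,0,0]],
  [[0.059,0,0.127],[0,0,0]],
])

```text
clock: 29.98
tcp_pos: [0.5882, 0.11, 0.0988]
eef_rot: [0.764, 0.608, -0.168, 0.136]
ft_force: [-0.1, 0.3, -1.3]
finger_gap: 0.054
gripper_force: 30.0
```

```bash
python3 -c "
from h import *
pose();plan([slot(-.02,.053)])"
```

```text
t 29.98 g [0.5886 0.112  0.1034] psi -12.9 z [-0.091 -0.413 -0.906] gap 0.054 f [-0.1  0.3 -1.3] gf 30.0 q [ 0.27  0.71  1.49 -0.41  1.19  0.7 ]
  [[0.0226,-0.0026,0.0450],[0.0029,-0.0000,-0.0037]] n>=1
 -> (np.float64(0.5866775), np.float64(0.11397199999999999), 0.053, -12.8, -25)
```

Call:
move_arm([
  [[0.012,-0.002,0.023],[0,0,0]],
  [[0.0225,-0.002,0.045],[0,0,0]],
  [[0.0225,-0.002,0.045],[0,0,0]],
  [[0.0225,-0.002,0.045],[0,0,0]],
])

```text
clock: 30.48
tcp_pos: [0.587, 0.1129, 0.0484]
eef_rot: [0.764, 0.608, -0.167, 0.137]
ft_force: [0.7, 0.7, -1.4]
finger_gap: 0.0538
gripper_force: 29.9
```

Call:
move_arm([
  [[0.0006,0,0.0013],[0,0,0]],
  [[0.0006,0,0.0013],[0,0,0]],
])

```text
clock: 30.72
tcp_pos: [0.587, 0.113, 0.0477]
eef_rot: [0.764, 0.608, -0.167, 0.137]
ft_force: [-2.0, 1.2, 9.7]
finger_gap: 0.0536
gripper_force: 29.9
```

Call:
move_arm([
  [[0,0,0],[0,0,0]],
  [[0,0,0],[0,0,0]],
  [[0,0,0],[0,0,0]],
  [[0,0,0],[0,0,0]],
], gripper=0.85)

```text
clock: 31.22
tcp_pos: [0.5864, 0.113, 0.0461]
eef_rot: [0.764, 0.608, -0.168, 0.136]
ft_force: [0.4, -0.5, 0.7]
finger_gap: 0.0789
gripper_force: 0.0
```

Call:
move_arm([
  [[-0.042,0,-0.09],[0,0,0]],
  [[-0.084,0,-0.18],[0,0,0]],
  [[-0.084,0,-0.18],[0,0,0]],
  [[-0.084,0,-0.18],[0,0,0]],
])

```text
clock: 31.72
tcp_pos: [0.5868, 0.1134, 0.2493]
eef_rot: [0.764, 0.608, -0.165, 0.138]
ft_force: [-0.5, 0.1, -0.5]
finger_gap: 0.0792
gripper_force: 0.0
```

```bash
python3 -c "
from h import *
pose()
d=snap('top','t9.png');moved('t3.png',(.6032,-.2323),d)
plan([(.56,-.12,.24,20,20),(.6032,-.2323,.17,20,20),(.6032,-.2323,.045,20,20)])
print('carry');plan([(.6032,-.2323,.2,20,20),(.44,-.36,.17,-13,0)],cur=(.6032,-.2323,.045,20,20))
"
```

```text
t 31.73 g [0.5873 0.1155 0.2538] psi -12.8 z [-0.084 -0.411 -0.908] gap 0.0792 f [-0.5  0.1 -0.5] gf 0.0 q [ 0.28  0.54  1.38 -0.39  1.44  0.6 ]
score 0.50 shift mm [  6.9 -33.8]
  [[-0.1025,0.0125,0.0547],[-0.0080,0.3816,-0.2938]] n>=3
  [[-0.1144,-0.0203,0.0124],[-0.0080,0.3816,-0.2938]] n>=3
 -> (0.56, -0.12, 0.24, 20, 20)
  [[-0.1370,0.0022,0.0246],[0.0000,0.0000,0.0000]] n>=3
 -> (0.6032, -0.2323, 0.17, 20, 20)
  [[-0.0428,0.0000,0.1175],[0.0000,0.0000,0.0000]] n>=2
 -> (0.6032, -0.2323, 0.045, 20, 20)
carry
  [[0.0530,0.0000,-0.1457],[0.0000,0.0000,0.0000]] n>=3
 -> (0.6032, -0.2323, 0.2, 20, 20)
  [[-0.0723,-0.1970,0.0059],[-0.1005,-0.3393,0.5700]] n>=4
 -> (0.44, -0.36, 0.17, -13, 0)
```

```bash
python3 -c "
from h import *
plan([(.38,-.38,.25,20,20)])
"
```

```text
[[-0.2380,-0.0463,0.1113],[-0.0080,0.3816,-0.2938]] n>=5
  [[-0.2385,-0.1182,0.0179],[-0.0080,0.3816,-0.2938]] n>=5
 -> (0.38, -0.38, 0.25, 20, 20)
```

Call:
move_arm([
  [[-0.238,-0.046,0.111],[-0.008,0.382,-0.294]],
  [[-0.238,-0.046,0.111],[-0.008,0.382,-0.294]],
  [[-0.238,-0.046,0.111],[-0.008,0.382,-0.294]],
  [[-0.238,-0.046,0.111],[-0.008,0.382,-0.294]],
  [[-0.238,-0.046,0.111],[-0.008,0.382,-0.294]],
], gripper=1)

```text
clock: 32.4
tcp_pos: [0.4804, -0.1352, 0.243]
eef_rot: [0.685, 0.727, -0.037, -0.005]
ft_force: [-0.5, 0.7, 0.4]
finger_gap: 0.0931
gripper_force: 0.0
```

Call:
move_arm([
  [[-0.238,-0.118,0.018],[-0.008,0.382,-0.294]],
  [[-0.238,-0.118,0.018],[-0.008,0.382,-0.294]],
  [[-0.238,-0.118,0.018],[-0.008,0.382,-0.294]],
  [[-0.238,-0.118,0.018],[-0.008,0.382,-0.294]],
  [[-0.238,-0.118,0.018],[-0.008,0.382,-0.294]],
])

```text
clock: 33.02
tcp_pos: [0.3771, -0.3803, 0.2415]
eef_rot: [0.566, 0.805, 0.099, -0.146]
ft_force: [-0.1, 0.6, 0.9]
finger_gap: 0.0928
gripper_force: 0.0
```

```bash
python3 -c "
from h import *
pose()
d=snap('top','t10.png');moved('t3.png',(.6032,-.2323),d)
plan([(.5,-.22,.22,20,20),(.6032,-.2323,.17,20,20)])
"
```

```text
t 33.02 g [ 0.3777 -0.382   0.2462] psi 19.8 z [-0.123  0.324 -0.938] gap 0.0928 f [-0.1  0.6  0.9] gf 0.0 q [-0.92  0.49  1.47  0.1   1.53 -1.29]
score 1.00 shift mm [0. 0.]
  [[0.0973,0.1719,0.0623],[-0.0052,-0.0032,-0.0060]] n>=4
 -> (0.5, -0.22, 0.22, 20, 20)
  [[-0.0611,0.0928,0.0310],[0.0000,0.0000,0.0000]] n>=2
 -> (0.6032, -0.2323, 0.17, 20, 20)
```

Call:
move_arm([
  [[0.097,0.172,0.062],[-0.005,-0.003,-0.006]],
  [[0.097,0.172,0.062],[-0.005,-0.003,-0.006]],
  [[0.097,0.172,0.062],[-0.005,-0.003,-0.006]],
  [[0.097,0.172,0.062],[-0.005,-0.003,-0.006]],
])

```text
clock: 33.58
tcp_pos: [0.5027, -0.2106, 0.216]
eef_rot: [0.562, 0.809, 0.099, -0.143]
ft_force: [-0.2, -0.2, 0.0]
finger_gap: 0.0932
gripper_force: 0.0
```

Call:
move_arm([
  [[-0.061,0.093,0.031],[0,0,0]],
  [[-0.061,0.093,0.031],[0,0,0]],
  [[-0.061,0.093,0.031],[0,0,0]],
])

```text
clock: 33.95
tcp_pos: [0.6059, -0.2251, 0.1637]
eef_rot: [0.563, 0.808, 0.099, -0.144]
ft_force: [-0.5, -1.2, 0.1]
finger_gap: 0.0929
gripper_force: 0.0
```

Call:
move_arm([
  [[-0.021,0,0.058],[0,0,0]],
  [[-0.043,0,0.1175],[0,0,0]],
  [[-0.043,0,0.1175],[0,0,0]],
])

```text
clock: 34.33
tcp_pos: [0.6027, -0.2249, 0.0393]
eef_rot: [0.564, 0.807, 0.099, -0.145]
ft_force: [0.5, 0.6, 0.3]
finger_gap: 0.0929
gripper_force: 0.0
```

Call:
move_arm([
  [[0,0,0],[0,0,0]],
  [[0,0,0],[0,0,0]],
  [[0,0,0],[0,0,0]],
  [[0,0,0],[0,0,0]],
  [[0,0,0],[0,0,0]],
], gripper=0.3, grip_force=30)

```text
clock: 34.95
tcp_pos: [0.6061, -0.226, 0.0438]
eef_rot: [0.563, 0.808, 0.1, -0.141]
ft_force: [-2.8, -0.8, 5.9]
finger_gap: 0.0542
gripper_force: 29.7
```

```bash
python3 -c "
from h import *
pose()
plan([(.6032,-.2323,.2,20,20),(.44,-.36,.17,-13,0)])
"
```

```text
t 34.95 g [ 0.6066 -0.2276  0.0485] psi 20.2 z [-0.116  0.32  -0.94 ] gap 0.0542 f [-2.8 -0.8  5.9] gf 29.7 q [-0.52  0.86  1.31  0.23  1.24 -0.98]
  [[0.0485,-0.0045,-0.1436],[0.0006,0.0021,0.0047]] n>=3
 -> (0.6032, -0.2323, 0.2, 20, 20)
  [[-0.0723,-0.1970,0.0059],[-0.1005,-0.3393,0.5700]] n>=4
 -> (0.44, -0.36, 0.17, -13, 0)
```

Call:
move_arm([
  [[0.05,-0.003,-0.145],[0,0,0]],
  [[0.05,-0.003,-0.145],[0,0,0]],
  [[0.05,-0.003,-0.145],[0,0,0]],
  [[0.05,-0.003,-0.145],[0,0,0]],
])

```text
clock: 35.45
tcp_pos: [0.6044, -0.2294, 0.1983]
eef_rot: [0.563, 0.808, 0.1, -0.139]
ft_force: [-0.5, 1.1, -2.0]
finger_gap: 0.0544
gripper_force: 29.7
```

Call:
move_arm([
  [[-0.072,-0.197,0.006],[-0.1,-0.339,0.57]],
  [[-0.072,-0.197,0.006],[-0.1,-0.339,0.57]],
  [[-0.072,-0.197,0.006],[-0.1,-0.339,0.57]],
  [[-0.072,-0.197,0.006],[-0.1,-0.339,0.57]],
  [[-0.072,-0.197,0.006],[-0.1,-0.339,0.57]],
])

```text
clock: 36.08
tcp_pos: [0.4402, -0.3583, 0.1642]
eef_rot: [0.782, 0.624, 0.0, -0.001]
ft_force: [0.5, -0.5, -0.5]
finger_gap: 0.0539
gripper_force: 29.7
```

Call:
move_arm([
  [[-0.002,0,0.024],[0,-0.567,0]],
  [[-0.002,0,0.024],[0,-0.567,0]],
  [[-0.002,0,0.024],[0,-0.567,0]],
  [[-0.002,0,0.024],[0,-0.567,0]],
])

```text
clock: 36.58
tcp_pos: [0.442, -0.3585, 0.1401]
eef_rot: [0.749, 0.601, -0.218, 0.174]
ft_force: [0.5, -0.2, -0.8]
finger_gap: 0.0543
gripper_force: 29.7
```

Call:
move_arm([
  [[0.011,0,0.021],[0,-0.567,0]],
  [[0.011,0,0.021],[0,-0.567,0]],
  [[0.011,0,0.021],[0,-0.567,0]],
  [[0.011,0,0.021],[0,-0.567,0]],
  [[0.011,0,0.021],[0,-0.567,0]],
])

```text
clock: 37.2
tcp_pos: [0.4405, -0.363, 0.1176]
eef_rot: [0.66, 0.527, -0.419, 0.333]
ft_force: [0.1, -0.7, -0.9]
finger_gap: 0.0541
gripper_force: 29.7
```

```bash
python3 -c "
from h import *
pose()
plan([(.44,-.36,.032,-13,-65)])
"
```

```text
t 37.2 g [ 0.4415 -0.3586  0.1198] psi -12.9 z [-0.202 -0.882 -0.427] gap 0.0541 f [ 0.1 -0.7 -0.9] gf 29.7 q [-0.35  0.71  1.89 -1.44  1.13  0.97]
  [[0.0786,-0.0011,0.0390],[0.0013,-0.0044,0.0018]] n>=2
 -> (0.44, -0.36, 0.032, -13, -65)
```

Call:
move_arm([
  [[0.039,0,0.018],[0,0,0]],
  [[0.079,0,0.037],[0,0,0]],
  [[0.079,0,0.037],[0,0,0]],
])

```text
clock: 37.58
tcp_pos: [0.4397, -0.3634, 0.0296]
eef_rot: [0.66, 0.527, -0.42, 0.333]
ft_force: [0.1, -0.8, -0.5]
finger_gap: 0.0543
gripper_force: 29.7
```

Call:
move_arm([
  [[0,0,0],[0,0,0]],
  [[0,0,0],[0,0,0]],
  [[0,0,0],[0,0,0]],
  [[0,0,0],[0,0,0]],
], gripper=1)

```text
clock: 38.08
tcp_pos: [0.4412, -0.363, 0.0317]
eef_rot: [0.659, 0.526, -0.419, 0.336]
ft_force: [0.3, -0.2, 0.3]
finger_gap: 0.0891
gripper_force: 0.0
```

Call:
move_arm([
  [[0,0,-0.06],[0,0,0]],
  [[0,0,-0.12],[0,0,0]],
  [[0,0,-0.12],[0,0,0]],
])

```text
clock: 38.45
tcp_pos: [0.4669, -0.2543, 0.0834]
eef_rot: [0.659, 0.527, -0.418, 0.338]
ft_force: [0.8, -0.5, -0.4]
finger_gap: 0.0931
gripper_force: 0.0
```

Call:
move_arm([
  [[-0.0755,-0.01,0.0037],[0,0.568,0]],
  [[-0.0755,-0.01,0.0037],[0,0.568,0]],
  [[-0.0755,-0.01,0.0037],[0,0.568,0]],
  [[-0.0755,-0.01,0.0037],[0,0.568,0]],
])

```text
clock: 38.95
tcp_pos: [0.4466, -0.2912, 0.15]
eef_rot: [0.752, 0.597, -0.217, 0.176]
ft_force: [-0.5, 0.2, -0.5]
finger_gap: 0.0927
gripper_force: 0.0
```

Call:
move_arm([
  [[-0.065,-0.011,-0.0376],[0,0.568,0]],
  [[-0.065,-0.011,-0.0376],[0,0.568,0]],
  [[-0.065,-0.011,-0.0376],[0,0.568,0]],
  [[-0.065,-0.011,-0.0376],[0,0.568,0]],
])

```text
clock: 39.45
tcp_pos: [0.4273, -0.3211, 0.2143]
eef_rot: [0.782, 0.623, 0.001, -0.002]
ft_force: [0.4, 0.5, -1.2]
finger_gap: 0.0927
gripper_force: 0.0
```

Call:
move_arm([
  [[-0.05,0.009,-0.0014],[0,0.567,0]],
  [[-0.05,0.009,-0.0014],[0,0.567,0]],
  [[-0.05,0.009,-0.0014],[0,0.567,0]],
  [[-0.05,0.009,-0.0014],[0,0.567,0]],
])

```text
clock: 39.95
tcp_pos: [0.4245, -0.3714, 0.2128]
eef_rot: [0.751, 0.597, 0.218, -0.179]
ft_force: [0.3, 0.3, -1.3]
finger_gap: 0.0929
gripper_force: 0.0
```

Call:
move_arm([
  [[-0.05,0.009,-0.0265],[0,0.567,0]],
  [[-0.05,0.009,-0.0265],[0,0.567,0]],
  [[-0.05,0.009,-0.0265],[0,0.567,0]],
  [[-0.05,0.009,-0.0265],[0,0.567,0]],
])

```text
clock: 40.45
tcp_pos: [0.4223, -0.427, 0.2084]
eef_rot: [0.66, 0.525, 0.418, -0.338]
ft_force: [-0.1, 0.1, 1.3]
finger_gap: 0.0931
gripper_force: 0.0
```

```bash
python3 -c "
from h import *
pose();d=snap('top','t11.png')
moved('t7.png',(.437,-.372),d,10)
plan([(.4165,-.461,.075,-13,65),(.4345,-.3817,.032,-13,65)])
"
```

```text
t 40.45 g [ 0.4213 -0.4314  0.2105] psi -12.7 z [ 0.197  0.885 -0.421] gap 0.0931 f [-0.1  0.1  1.3] gf 0.0 q [-1.12  0.91  1.14  0.68  2.03 -0.9 ]
score 0.96 shift mm [ 3.1 -3.1]
  [[-0.1369,0.0018,0.0312],[-0.0067,0.0023,-0.0015]] n>=3
 -> (0.4165, -0.461, 0.075, -13, 65)
  [[-0.0046,-0.0003,0.0919],[0.0000,0.0000,0.0000]] n>=2
 -> (0.4345, -0.3817, 0.032, -13, 65)
```

Call:
move_arm([
  [[-0.136,0.002,0.031],[-0.005,0.002,-0.002]],
  [[-0.136,0.002,0.031],[-0.005,0.002,-0.002]],
  [[-0.136,0.002,0.031],[-0.005,0.002,-0.002]],
  [[-0.136,0.002,0.031],[-0.005,0.002,-0.002]],
])

```text
clock: 41.0
tcp_pos: [0.4192, -0.457, 0.0771]
eef_rot: [0.659, 0.527, 0.422, -0.333]
ft_force: [0.7, 0.7, -0.3]
finger_gap: 0.0932
gripper_force: 0.0
```

Call:
move_arm([
  [[-0.002,0.001,0.046],[0,0,0]],
  [[-0.0046,0.001,0.09],[0,0,0]],
  [[-0.0046,0.001,0.09],[0,0,0]],
])

```text
clock: 41.38
tcp_pos: [0.4387, -0.3777, 0.0357]
eef_rot: [0.658, 0.527, 0.422, -0.334]
ft_force: [-0.4, -0.0, -0.2]
finger_gap: 0.0928
gripper_force: 0.0
```

Call:
move_arm([
  [[0,0,0],[0,0,0]],
  [[0,0,0],[0,0,0]],
  [[0,0,0],[0,0,0]],
  [[0,0,0],[0,0,0]],
  [[0,0,0],[0,0,0]],
], gripper=0.3, grip_force=30)

```text
clock: 42.0
tcp_pos: [0.4375, -0.3799, 0.0337]
eef_rot: [0.658, 0.526, 0.423, -0.333]
ft_force: [-0.1, -1.7, 0.8]
finger_gap: 0.0537
gripper_force: 29.9
```

Call:
move_arm([
  [[0.188,0,-0.088],[0,0,0]],
  [[0.188,0,-0.088],[0,0,0]],
  [[0.188,0,-0.088],[0,0,0]],
  [[0.188,0,-0.088],[0,0,0]],
])

```text
clock: 42.5
tcp_pos: [0.4365, -0.3809, 0.2446]
eef_rot: [0.658, 0.527, 0.423, -0.331]
ft_force: [-0.5, 0.1, -1.3]
finger_gap: 0.0539
gripper_force: 29.9
```

Call:
move_arm([
  [[0.029,0.001,0.041],[0,-0.785,0]],
  [[0.029,0.001,0.041],[0,-0.785,0]],
  [[0.029,0.001,0.041],[0,-0.785,0]],
  [[0.029,0.001,0.041],[0,-0.785,0]],
  [[0.029,0.001,0.041],[0,-0.785,0]],
])

```text
clock: 43.12
tcp_pos: [0.4486, -0.3313, 0.2507]
eef_rot: [0.769, 0.614, 0.139, -0.107]
ft_force: [0.4, -0.1, -1.0]
finger_gap: 0.054
gripper_force: 29.9
```

Call:
move_arm([
  [[0.049,0.001,0.0085],[0,-0.785,0]],
  [[0.049,0.001,0.0085],[0,-0.785,0]],
  [[0.049,0.001,0.0085],[0,-0.785,0]],
  [[0.049,0.001,0.0085],[0,-0.785,0]],
  [[0.049,0.001,0.0085],[0,-0.785,0]],
])

```text
clock: 43.75
tcp_pos: [0.4596, -0.2838, 0.2571]
eef_rot: [0.764, 0.608, -0.168, 0.134]
ft_force: [0.8, 0.8, -0.7]
finger_gap: 0.0538
gripper_force: 29.9
```

```bash
python3 -c "
from h import *
pose()
d=snap('top','t12.png');moved('t8.png',(.574,.05),d,10); crop(d,225,345,115,235,5,'t12c.png',.9)
plan([slot(.042,.25),slot(.042,.10),slot(.042,.053)])
"
```

```text
t 43.75 g [ 0.46   -0.2817  0.2616] psi -12.9 z [-0.094 -0.409 -0.908] gap 0.0538 f [ 0.8  0.8 -0.7] gf 29.9 q [-0.44  0.29  1.74 -0.49  1.07  0.01]
score 0.88 shift mm [ 0.1 -3.1]
  [[0.2186,0.0172,-0.0946],[-0.0006,-0.0019,-0.0015]] n>=4
  [[0.2184,0.0176,-0.0950],[-0.0006,-0.0019,-0.0015]] n>=4
 -> (np.float64(0.6004105), np.float64(0.1744344), 0.25, -12.8, -25)
  [[0.0634,-0.0000,0.1359],[0.0000,0.0000,0.0000]] n>=3
 -> (np.float64(0.6004105), np.float64(0.1744344), 0.1, -12.8, -25)
  [[0.0199,-0.0000,0.0426],[0.0000,0.0000,0.0000]] n>=1
 -> (np.float64(0.6004105), np.float64(0.1744344), 0.053, -12.8, -25)
```

View pics/t12c.png

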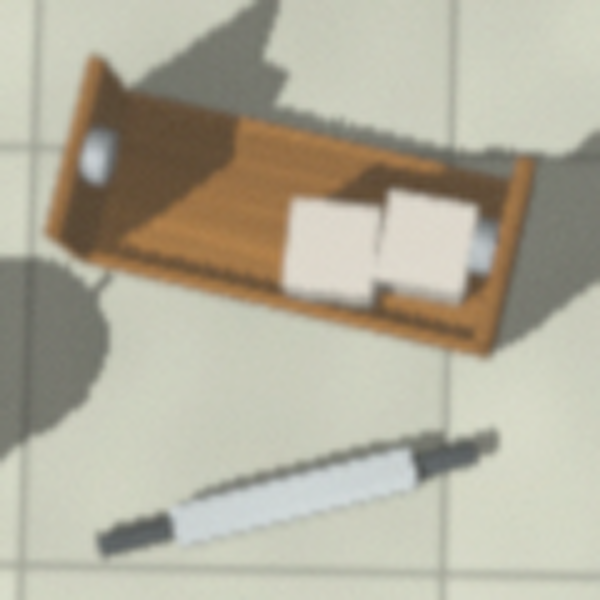

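Both placed cups stand mouth-down, at crop (430,245) and (335,250), slightly yawed. The bar is untouched. Next I'll work out the third slot exactly.

```bash
python3 -c "
from h import *
d=snap('top'); c=lambda p:np.array(p)/5+[225,115]-.4
for p in ([(387,188),(478,203),(464,294),(379,287)],[(292,197),(381,207),(372,298),(283,286)]):
    C,yaw,s=sq(d,c(p),.074); r=C-CC; print(C,yaw,s,'caddy x,y',r@[CY[1],-CY[0]],r@CY)
    w=pix2w(d,c(p),.074)[:,:2]-CC; print(np.round(w@CY,3),np.round(w@[CY[1],-CY[0]],3))
print('bar',np.round(pix2w(d,c([(99,546),(172,523),(415,462),(477,451)]),.013)[:,:2],4).tolist(), np.round(pix2w(d,c([(170,512),(180,544),(413,447),(419,483)]),.024)[:,:2],4).tolist())
"
```

```text
[0.5723 0.0487] -5.7 [0.056 0.056 0.051 0.06 ] caddy x,y 0.0004368100000000606 -0.08183902999999998
[-0.05  -0.106 -0.111 -0.06 ] [ 0.027  0.031 -0.024 -0.032]
[0.5688 0.1059] -5.1 [0.054 0.055 0.054 0.054] caddy x,y -0.015646189999999997 -0.026832839999999997
[ 0.004 -0.05  -0.058 -0.004] [ 0.008  0.015 -0.04  -0.046]
bar [[0.3865, 0.251], [0.4018, 0.2057], [0.4429, 0.0548], [0.4505, 0.0162]] [[0.4084, 0.2057], [0.3887, 0.199], [0.4517, 0.056], [0.4294, 0.0518]]
```

```bash
python3 -c "
from h import *
def s15(z): p=CC+CY*.036; return (p[0],p[1],z,CPSI,-15)
plan([s15(.25),s15(.10),s15(.059)])
"
```

```text
[[0.2145,0.0171,-0.0917],[-0.0002,0.0842,-0.0017]] n>=4
  [[0.2214,0.0175,-0.0734],[-0.0002,0.0842,-0.0017]] n>=4
 -> (np.float64(0.597974), np.float64(0.1637072), 0.25, -12.8, -15)
  [[0.0388,0.0000,0.1449],[0.0000,0.0000,0.0000]] n>=3
 -> (np.float64(0.597974), np.float64(0.1637072), 0.1, -12.8, -15)
  [[0.0106,0.0000,0.0396],[0.0000,0.0000,0.0000]] n>=1
 -> (np.float64(0.597974), np.float64(0.1637072), 0.059, -12.8, -15)
```

Call:
move_arm([
  [[0.2145,0.017,-0.092],[0,0.084,-0.002]],
  [[0.2145,0.017,-0.092],[0,0.084,-0.002]],
  [[0.2145,0.017,-0.092],[0,0.084,-0.002]],
  [[0.2145,0.017,-0.092],[0,0.084,-0.002]],
  [[0.2145,0.017,-0.092],[0,0.084,-0.002]],
])

```text
clock: 44.48
tcp_pos: [0.5295, -0.0596, 0.2518]
eef_rot: [0.77, 0.615, -0.134, 0.108]
ft_force: [-0.3, -0.3, -2.2]
finger_gap: 0.0538
gripper_force: 29.9
```

Call:
move_arm([
  [[0.2215,0.0175,-0.0735],[0,0.084,-0.002]],
  [[0.2215,0.0175,-0.0735],[0,0.084,-0.002]],
  [[0.2215,0.0175,-0.0735],[0,0.084,-0.002]],
  [[0.2215,0.0175,-0.0735],[0,0.084,-0.002]],
  [[0.2215,0.0175,-0.0735],[0,0.084,-0.002]],
])

```text
clock: 45.1
tcp_pos: [0.5986, 0.1631, 0.2451]
eef_rot: [0.774, 0.619, -0.102, 0.083]
ft_force: [-0.3, -0.9, -1.8]
finger_gap: 0.0538
gripper_force: 29.9
```

Call:
move_arm([
  [[0.039,0,0.145],[0,0,0]],
  [[0.039,0,0.145],[0,0,0]],
  [[0.039,0,0.145],[0,0,0]],
  [[0.039,0,0.145],[0,0,0]],
])

```text
clock: 45.6
tcp_pos: [0.5978, 0.1594, 0.0946]
eef_rot: [0.775, 0.618, -0.104, 0.083]
ft_force: [0.2, 0.3, -0.8]
finger_gap: 0.0541
gripper_force: 29.9
```

```bash
python3 -c "
from h import *
pose()
def s15(z): p=CC+CY*.036; return (p[0],p[1],z,CPSI,-15)
plan([s15(.059)])"
```

```text
t 45.6 g [0.5981 0.1607 0.0994] psi -12.9 z [-0.059 -0.256 -0.965] gap 0.0541 f [ 0.2  0.3 -0.8] gf 29.9 q [ 0.28  0.7   1.47 -0.26  1.11  0.64]
  [[0.0135,-0.0008,0.0382],[-0.0005,0.0042,-0.0015]] n>=1
 -> (np.float64(0.597974), np.float64(0.1637072), 0.059, -12.8, -15)
```

Call:
move_arm([
  [[0.006,0,0.02],[0,0,0]],
  [[0.0125,0,0.0385],[0,0,0]],
  [[0.0125,0,0.0385],[0,0,0]],
  [[0.0125,0,0.0385],[0,0,0]],
])

```text
clock: 46.1
tcp_pos: [0.5992, 0.1636, 0.0557]
eef_rot: [0.775, 0.619, -0.102, 0.084]
ft_force: [0.1, 0.8, -1.0]
finger_gap: 0.054
gripper_force: 30.0
```

Call:
move_arm([
  [[0.0004,0,0.0015],[0,0,0]],
  [[0.0004,0,0.0015],[0,0,0]],
  [[0.0004,0,0.0015],[0,0,0]],
])

```text
clock: 46.48
tcp_pos: [0.5993, 0.1636, 0.0545]
eef_rot: [0.775, 0.619, -0.102, 0.084]
ft_force: [0.2, -1.0, -1.5]
finger_gap: 0.0538
gripper_force: 30.0
```

```bash
python3 -c "
from h import *
pose()"
```

```text
t 46.48 g [0.5996 0.1649 0.0594] psi -12.8 z [-0.053 -0.256 -0.965] gap 0.0538 f [ 0.2 -1.  -1.5] gf 30.0 q [ 0.29  0.76  1.48 -0.27  1.05  0.66]
```

Call:
move_arm([
  [[0.0003,0,0.001],[0,0,0]],
  [[0.0006,0,0.0025],[0,0,0]],
  [[0.0006,0,0.0025],[0,0,0]],
])

```text
clock: 46.85
tcp_pos: [0.5996, 0.164, 0.0538]
eef_rot: [0.775, 0.618, -0.101, 0.084]
ft_force: [-5.1, 3.1, 14.9]
finger_gap: 0.0537
gripper_force: 30.0
```

Call:
move_arm([
  [[0,0,0],[0,0,0]],
  [[0,0,0],[0,0,0]],
  [[0,0,0],[0,0,0]],
  [[0,0,0],[0,0,0]],
  [[0,0,0],[0,0,0]],
], gripper=0.8)

```text
clock: 47.48
tcp_pos: [0.5993, 0.1635, 0.0518]
eef_rot: [0.775, 0.619, -0.102, 0.084]
ft_force: [0.5, 0.8, 0.0]
finger_gap: 0.0741
gripper_force: 0.0
```

Call:
move_arm([
  [[-0.023,0,-0.085],[0,0,0]],
  [[-0.046,0,-0.17],[0,0,0]],
  [[-0.046,0,-0.17],[0,0,0]],
  [[-0.046,0,-0.17],[0,0,0]],
])

```text
clock: 47.98
tcp_pos: [0.6, 0.1642, 0.2323]
eef_rot: [0.775, 0.618, -0.098, 0.085]
ft_force: [0.0, -0.8, -0.6]
finger_gap: 0.0746
gripper_force: 0.0
```

```bash
python3 -c "
from h import *
pose()
plan([(.33,.06,.25,14,0)])"
```

```text
t 47.98 g [0.6003 0.1655 0.2372] psi -12.7 z [-0.046 -0.254 -0.966] gap 0.0746 f [ 0.  -0.8 -0.6] gf 0.0 q [ 0.29  0.55  1.37 -0.24  1.35  0.58]
  [[-0.0799,-0.1201,0.0134],[-0.0250,0.1293,-0.2328]] n>=3
  [[-0.0509,-0.1356,0.0017],[-0.0250,0.1293,-0.2328]] n>=3
 -> (0.33, 0.06, 0.25, 14, 0)
```

Call:
move_arm([
  [[-0.18,-0.12,0.0134],[-0.025,0.129,-0.233]],
  [[-0.18,-0.12,0.0134],[-0.025,0.129,-0.233]],
  [[-0.18,-0.12,0.0134],[-0.025,0.129,-0.233]],
  [[-0.18,-0.12,0.0134],[-0.025,0.129,-0.233]],
], gripper=0.8)

```text
clock: 48.48
tcp_pos: [0.4399, 0.0159, 0.261]
eef_rot: [0.702, 0.709, -0.053, 0.041]
ft_force: [0.2, -0.3, -0.1]
finger_gap: 0.0745
gripper_force: 0.0
```

Call:
move_arm([
  [[-0.14,-0.15,-0.03],[-0.025,0.129,-0.233]],
  [[-0.14,-0.15,-0.03],[-0.025,0.129,-0.233]],
  [[-0.14,-0.15,-0.03],[-0.025,0.129,-0.233]],
  [[-0.14,-0.15,-0.03],[-0.025,0.129,-0.233]],
])

```text
clock: 48.98
tcp_pos: [0.2926, -0.1199, 0.3121]
eef_rot: [0.616, 0.788, -0.003, -0.002]
ft_force: [0.8, -0.6, -0.3]
finger_gap: 0.0745
gripper_force: 0.0
```

```bash
cat >> h.py <<'E'
def cups(d):
    f=d['frame'].astype(int); m=((f.min(2)>165)&(f.max(2)-f.min(2)<45)).astype(np.uint8)
    poly=w2pix(d,[[*(CC+CY*y+np.array([CY[1],-CY[0]])*x),.074] for x,y in((.046,.1),(.046,-.118),(-.05,-.118),(-.05,.1))]).astype(np.int32)
    k=np.zeros_like(m); cv2.fillPoly(k,[poly],1); m*=k
    big=cv2.resize(m*255,None,fx=4,fy=4,interpolation=cv2.INTER_CUBIC); m=(big>127).astype(np.uint8)
    m=cv2.morphologyEx(m,cv2.MORPH_OPEN,np.ones((9,9)))
    for c in cv2.findContours(m,cv2.RETR_EXTERNAL,cv2.CHAIN_APPROX_NONE)[0]:
        if cv2.contourArea(c)<1500: continue
        b=(cv2.boxPoints(cv2.minAreaRect(c))+.5)/4-.5; C,yaw,s=sq(d,b,.074); r=C-CC
        print('cup caddy x %.3f y %.3f yaw %s sides %s'%(r@[CY[1],-CY[0]],r@CY,yaw,s[:2]))
E
python3 -c "
from h import *
pose();d=snap('top','t13.png');cups(d)"
```

```text
t 48.98 g [ 0.2927 -0.1199  0.3171] psi 13.9 z [-0.008 -0.002 -1.   ] gap 0.0745 f [ 0.8 -0.6 -0.3] gf 0.0 q [-0.53 -0.2   2.05 -0.01  1.29 -0.77]
cup caddy x -0.008 y -0.057 yaw 3.5 sides [0.121 0.056]
cup caddy x 0.001 y 0.038 yaw -12.7 sides [0.053 0.053]
```

```bash
python3 -c "
from h import *
d=snap('top');s=snap('side')
E=np.eye(3)
def seg(fn,box):
    x0,x1,y0,y1=box; a=cv2.imread('pics/'+fn)[y0:y1,x0:x1]
    a=cv2.resize(a,None,fx=4,fy=4,interpolation=cv2.INTER_LINEAR).astype(int)
    m=((a.max(2)-a.min(2)<38)&(a.max(2)>110)).astype(np.uint8)
    n,l,st,c=cv2.connectedComponentsWithStats(m)
    for i in range(1,n):
        if st[i,4]>60: 
            pts=np.argwhere(l==i)[:,::-1]; r=cv2.minAreaRect(pts.astype(np.float32)); print(fn,(np.array(r[0])+.5)/4-.5+[x0,y0],np.array(r[1])/4,round(r[2],1),st[i,4]/16)
for fn in('top1.png','t3.png'):
    seg(fn,(240,252,138,156)); seg(fn,(315,327,155,172))
for fn in('side0.png','s6.png'):
    seg(fn,(318,336,130,150)); seg(fn,(343,358,176,186))
ya=np.array([CY[0],CY[1]])
for sg in(1,-1):
    p=CC+sg*.117*CY; print('pred top',w2pix(d,[*p,.104]),'side',w2pix(s,[*p,.104]),w2pix(s,[*(CC+sg*.110*CY),.104]))
"
```

```text
top1.png [243.5147059  146.06617641] [ 6.18465805 10.0045929 ] 14.0 54.75
top1.png [321.10294151 163.83823586] [ 5.27514982 10.97473526] 14.0 52.125
t3.png [243.42120361 146.03366852] [6.19595575 9.62179852] 15.5 52.25
t3.png [321.09558868 163.86764717] [ 5.39641762 11.03537083] 14.0 53.1875
side0.png [326.5 139.5] [19.75 17.75] 90.0 325.375
side0.png [351.91064358 179.34356451] [ 5.90729809 12.86033154] 69.1 55.3125
side0.png [354.25 184.5 ] [1.75 6.25] 90.0 8.9375
s6.png [349.625 180.5  ] [ 9.75 14.  ] 90.0 105.0625
pred top [[244.64491737 145.98606216]] side [[325.90580693 139.923974  ]] [[326.573487   141.08201948]]
pred top [[321.30811158 164.79928812]] side [[350.91103483 183.32321656]] [[350.0736956  181.86894865]]
```

```bash
sed -i 's/^CC=.*/CC=np.array([.591,.1286]); CY=np.array([.2147,.9767]); CPSI=-12.4/' h.py; cat >> h.py <<'E'
def bar(y,z,th,off=.009):
    gy=y+off*np.sin(th); gz=z+off*np.cos(th); p=CC+CY*gy
    return (round(p[0],4),round(p[1],4),round(gz,4),CPSI,-np.degrees(th))
E
python3 -c "
from h import *
plan([(.418,.1335,.12,15.1,0),(.418,.1335,.022,15.1,0)])"
```

```text
[[0.1082,0.0913,0.0978],[-0.0038,0.0004,-0.0113]] n>=3
  [[0.1071,0.0921,0.0982],[-0.0038,0.0004,-0.0113]] n>=3
 -> (0.418, 0.1335, 0.12, 15.1, 0)
  [[0.0000,0.0000,0.0980],[0.0000,0.0000,0.0000]] n>=2
 -> (0.418, 0.1335, 0.022, 15.1, 0)
```

Call:
move_arm([
  [[0.108,0.0915,0.098],[-0.004,0,-0.011]],
  [[0.108,0.0915,0.098],[-0.004,0,-0.011]],
  [[0.108,0.0915,0.098],[-0.004,0,-0.011]],
  [[0.108,0.0915,0.098],[-0.004,0,-0.011]],
])

```text
clock: 49.62
tcp_pos: [0.3559, 0.0103, 0.2112]
eef_rot: [0.609, 0.793, -0.003, -0.003]
ft_force: [-0.1, 0.1, 0.1]
finger_gap: 0.0742
gripper_force: 0.0
```

Call:
move_arm([
  [[0.107,0.092,0.098],[-0.004,0,-0.011]],
  [[0.107,0.092,0.098],[-0.004,0,-0.011]],
  [[0.107,0.092,0.098],[-0.004,0,-0.011]],
  [[0.107,0.092,0.098],[-0.004,0,-0.011]],
  [[0.107,0.092,0.098],[-0.004,0,-0.011]],
])

```text
clock: 50.25
tcp_pos: [0.4179, 0.1339, 0.1156]
eef_rot: [0.607, 0.795, -0.0, 0.0]
ft_force: [-0.2, -0.9, -0.1]
finger_gap: 0.0746
gripper_force: 0.0
```

```bash
python3 -c "
from h import *
pose();plan([(.418,.1335,.022,15.1,0)])"
```

```text
t 50.25 g [0.4179 0.1339 0.1206] psi 15.3 z [ 0.    -0.001 -1.   ] gap 0.0746 f [-0.2 -0.9 -0.1] gf 0.0 q [ 0.2   0.33  2.03 -0.    0.78 -0.06]
  [[-0.0003,0.0000,0.0986],[-0.0000,0.0007,0.0033]] n>=2
 -> (0.418, 0.1335, 0.022, 15.1, 0)
```

Call:
move_arm([
  [[0,0,0.05],[0,0,0]],
  [[0,0,0.0975],[0,0,0]],
  [[0,0,0.0975],[0,0,0]],
  [[0,0,0.0975],[0,0,0]],
])

```text
clock: 50.75
tcp_pos: [0.4184, 0.1335, 0.0186]
eef_rot: [0.607, 0.794, 0.0, 0.001]
ft_force: [0.2, 0.1, 0.1]
finger_gap: 0.0744
gripper_force: 0.0
```

Call:
move_arm([
  [[0,0,0],[0,0,0]],
  [[0,0,0],[0,0,0]],
  [[0,0,0],[0,0,0]],
  [[0,0,0],[0,0,0]],
  [[0,0,0],[0,0,0]],
], gripper=0.1, grip_force=55)

```text
clock: 51.38
tcp_pos: [0.4181, 0.1343, 0.0178]
eef_rot: [0.607, 0.795, -0.0, 0.0]
ft_force: [0.1, -1.3, 0.8]
finger_gap: 0.0289
gripper_force: 0.0
```

Call:
move_arm([
  [[0,0,0],[0,0,0]],
  [[0,0,0],[0,0,0]],
  [[0,0,0],[0,0,0]],
])

```text
clock: 51.75
tcp_pos: [0.418, 0.1343, 0.0178]
eef_rot: [0.607, 0.795, -0.0, 0.0]
ft_force: [-1.0, -0.2, 1.7]
finger_gap: 0.0256
gripper_force: 55.0
```

```bash
python3 -c "
from h import *
pose();plan([(.418,.1335,.26,15.1,0)])
print('from high');plan([bar(-.0196,.26,.2),bar(-.0196,.1277,.2)],cur=(.418,.1335,.26,15.1,0))"
```

```text
t 51.75 g [0.418  0.1343 0.0228] psi 15.3 z [ 0.    -0.001 -1.   ] gap 0.0256 f [-1.  -0.2  1.7] gf 55.0 q [ 0.21  0.53  2.07 -0.    0.54 -0.06]
  [[-0.0009,-0.0002,-0.2372],[-0.0000,0.0006,0.0031]] n>=4
 -> (0.418, 0.1335, 0.26, 15.1, 0)
from high
  [[-0.0665,0.1571,-0.0089],[0.0480,-0.1961,0.4784]] n>=3
 -> (np.float64(0.5872), np.float64(0.1112), np.float64(0.2688), -12.4, np.float64(-11.459155902616466))
  [[0.0263,0.0000,0.1297],[0.0000,0.0000,0.0000]] n>=3
 -> (np.float64(0.5872), np.float64(0.1112), np.float64(0.1365), -12.4, np.float64(-11.459155902616466))
```

Call:
move_arm([
  [[0,0,-0.237],[0,0,0]],
  [[0,0,-0.237],[0,0,0]],
  [[0,0,-0.237],[0,0,0]],
  [[0,0,-0.237],[0,0,0]],
  [[0,0,-0.237],[0,0,0]],
])

```text
clock: 52.38
tcp_pos: [0.4193, 0.1347, 0.2578]
eef_rot: [0.607, 0.795, 0.002, 0.002]
ft_force: [0.4, 0.5, -3.1]
finger_gap: 0.0253
gripper_force: 55.0
```

Call:
move_arm([
  [[-0.0665,0.157,-0.009],[0.048,-0.196,0.478]],
  [[-0.0665,0.157,-0.009],[0.048,-0.196,0.478]],
  [[-0.0665,0.157,-0.009],[0.048,-0.196,0.478]],
  [[-0.0665,0.157,-0.009],[0.048,-0.196,0.478]],
  [[-0.0665,0.157,-0.009],[0.048,-0.196,0.478]],
])

```text
clock: 53.0
tcp_pos: [0.586, 0.1116, 0.2621]
eef_rot: [0.774, 0.625, -0.079, 0.062]
ft_force: [-1.2, -0.6, -1.9]
finger_gap: 0.0254
gripper_force: 55.0
```

```bash
sed -i 's/off=.009)/off=.0098)/' h.py; python3 -c "
from h import *
pose();plan([bar(-.0196,.19,.2),bar(-.0196,.1277,.2)])
s=snap('side','s14.png');p=w2pix(s,[.575,.11,.22])[0].astype(int);print(p);crop(s,p[0]-70,p[0]+70,p[1]-45,p[1]+75,5,'s14c.png',.8)"
```

```text
t 53.0 g [0.5862 0.1126 0.267 ] psi -12.1 z [-0.044 -0.194 -0.98 ] gap 0.0254 f [-1.2 -0.6 -1.9] gf 55.0 q [ 0.19  0.46  1.43 -0.19  1.34  0.45]
  [[0.0125,0.0014,0.0663],[-0.0015,0.0008,0.0051]] n>=2
 -> (np.float64(0.5872), np.float64(0.1114), np.float64(0.1996), -12.4, np.float64(-11.459155902616466))
  [[0.0124,0.0000,0.0611],[0.0000,0.0000,0.0000]] n>=1
 -> (np.float64(0.5872), np.float64(0.1114), np.float64(0.1373), -12.4, np.float64(-11.459155902616466))
[337 137]
```

Call:
move_arm([
  [[0.0125,0.0014,0.066],[-0.0015,0.001,0.005]],
  [[0.0125,0.0014,0.066],[-0.0015,0.001,0.005]],
  [[0.0125,0.0014,0.066],[-0.0015,0.001,0.005]],
])

```text
clock: 53.42
tcp_pos: [0.5883, 0.1106, 0.1983]
eef_rot: [0.776, 0.623, -0.076, 0.064]
ft_force: [-0.4, -0.3, -1.2]
finger_gap: 0.0254
gripper_force: 55.0
```

Call:
move_arm([
  [[0.006,0,0.03],[0,0,0]],
  [[0.0124,0,0.061],[0,0,0]],
  [[0.0124,0,0.061],[0,0,0]],
  [[0.0124,0,0.061],[0,0,0]],
])

```text
clock: 53.92
tcp_pos: [0.5895, 0.1108, 0.137]
eef_rot: [0.776, 0.623, -0.075, 0.064]
ft_force: [-0.3, -0.3, -0.7]
finger_gap: 0.026
gripper_force: 55.0
```

```bash
python3 -c "
from h import *
pose();plan([bar(-.0196,.1277,.2)])
s=snap('side','s15.png');d=snap('top','t15.png')
crop(s,300,380,120,210,5,'a.png',.7);crop(d,232,312,125,215,5,'b.png',.7)
a,b=cv2.imread('pics/a.png'),cv2.imread('pics/b.png');cv2.imwrite('pics/ab.png',np.hstack([a,b]))"
```

```text
t 53.92 g [0.5897 0.1117 0.1419] psi -12.5 z [-0.037 -0.193 -0.98 ] gap 0.026 f [-0.3 -0.3 -0.7] gf 55.0 q [ 0.19  0.59  1.55 -0.21  1.09  0.51]
  [[0.0001,-0.0024,0.0046],[0.0056,-0.0019,-0.0021]] n>=1
 -> (np.float64(0.5872), np.float64(0.1114), np.float64(0.1373), -12.4, np.float64(-11.459155902616466))
```

View pics/ab.png

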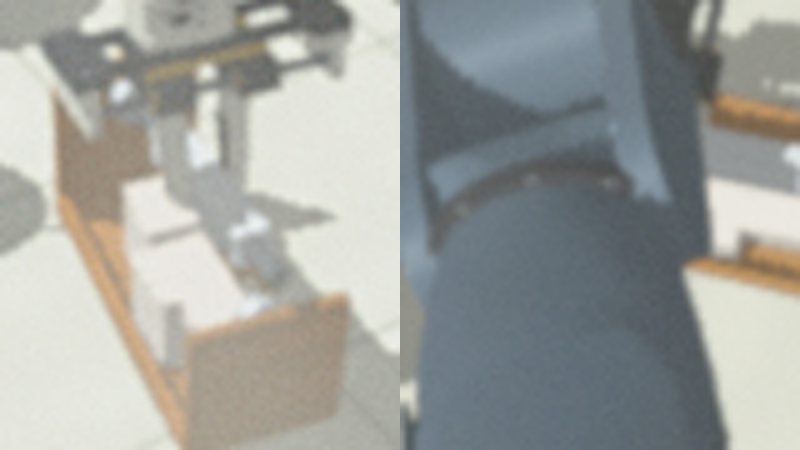

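In the side panel the bar hangs over the caddy axis with the pin end at (265,265), above the right end cup. The cups stand in place. I'll correct the residual and push in stepwise, watching the force.

Call:
move_arm([
  [[0,-0.0024,0.0046],[0.0056,-0.002,-0.002]],
  [[0,-0.0024,0.0046],[0.0056,-0.002,-0.002]],
  [[0,-0.0024,0.0046],[0.0056,-0.002,-0.002]],
  [[0,-0.0024,0.0046],[0.0056,-0.002,-0.002]],
])

```text
clock: 54.52
tcp_pos: [0.5859, 0.1102, 0.13]
eef_rot: [0.775, 0.623, -0.079, 0.062]
ft_force: [0.1, 0.4, -1.5]
finger_gap: 0.0252
gripper_force: 55.0
```

```bash
python3 -c "
from h import *
pose();plan([bar(-.0046,.1277,.2),bar(.0004,.1272,.2),bar(.0200,.1233,.2)])"
```

```text
t 54.52 g [0.5861 0.1111 0.1349] psi -12.4 z [-0.046 -0.195 -0.98 ] gap 0.0252 f [ 0.1  0.4 -1.5] gf 55.0 q [ 0.19  0.6   1.55 -0.21  1.08  0.51]
  [[0.0147,0.0010,-0.0054],[-0.0029,0.0012,0.0003]] n>=1
 -> (np.float64(0.5904), np.float64(0.126), np.float64(0.1373), -12.4, np.float64(-11.459155902616466))
  [[0.0050,0.0000,-0.0005],[0.0000,0.0000,0.0000]] n>=1
 -> (np.float64(0.5915), np.float64(0.1309), np.float64(0.1368), -12.4, np.float64(-11.459155902616466))
  [[0.0199,0.0000,-0.0001],[0.0000,0.0000,0.0000]] n>=1
 -> (np.float64(0.5957), np.float64(0.15), np.float64(0.1329), -12.4, np.float64(-11.459155902616466))
```

Call:
move_arm([
  [[0.007,0.001,-0.003],[-0.003,0.001,0]],
  [[0.0147,0.001,-0.0054],[-0.003,0.001,0]],
  [[0.0147,0.001,-0.0054],[-0.003,0.001,0]],
  [[0.0147,0.001,-0.0054],[-0.003,0.001,0]],
])

```text
clock: 55.02
tcp_pos: [0.5901, 0.1251, 0.1322]
eef_rot: [0.775, 0.624, -0.078, 0.063]
ft_force: [-1.5, -0.7, -1.8]
finger_gap: 0.0256
gripper_force: 55.0
```

```bash
python3 -c "
from h import *
pose();plan([bar(.0004,.1272,.2),bar(.0200,.1233,.2)])"
```

```text
t 55.02 g [0.5903 0.1261 0.1371] psi -12.4 z [-0.043 -0.194 -0.98 ] gap 0.0256 f [-1.5 -0.7 -1.8] gf 55.0 q [ 0.21  0.61  1.53 -0.2   1.1   0.53]
  [[0.0049,0.0001,-0.0007],[-0.0001,0.0004,0.0006]] n>=1
 -> (np.float64(0.5915), np.float64(0.1309), np.float64(0.1368), -12.4, np.float64(-11.459155902616466))
  [[0.0199,0.0000,-0.0001],[0.0000,0.0000,0.0000]] n>=1
 -> (np.float64(0.5957), np.float64(0.15), np.float64(0.1329), -12.4, np.float64(-11.459155902616466))
```

Call:
move_arm([
  [[0.005,0,-0.0005],[0,0,0]],
  [[0.005,0,-0.0005],[0,0,0]],
  [[0.005,0,-0.0005],[0,0,0]],
])

```text
clock: 55.4
tcp_pos: [0.5912, 0.1297, 0.1318]
eef_rot: [0.775, 0.624, -0.078, 0.063]
ft_force: [-1.3, -2.6, -2.2]
finger_gap: 0.0259
gripper_force: 55.0
```

Call:
move_arm([
  [[0.005,0,0],[0,0,0]],
  [[0.01,0,0],[0,0,0]],
  [[0.01,0,0],[0,0,0]],
  [[0.01,0,0],[0,0,0]],
])

```text
clock: 55.9
tcp_pos: [0.5933, 0.1393, 0.1297]
eef_rot: [0.775, 0.624, -0.078, 0.063]
ft_force: [-1.0, -5.4, -0.7]
finger_gap: 0.0258
gripper_force: 55.0
```

```bash
python3 -c "
from h import *
pose();plan([bar(.0200,.1233,.2)])"
```

```text
t 55.9 g [0.5935 0.1402 0.1346] psi -12.4 z [-0.043 -0.195 -0.98 ] gap 0.0258 f [-1.  -5.4 -0.7] gf 55.0 q [ 0.23  0.62  1.51 -0.2   1.11  0.55]
  [[0.0101,0.0000,-0.0003],[-0.0002,0.0012,0.0004]] n>=1
 -> (np.float64(0.5957), np.float64(0.15), np.float64(0.1329), -12.4, np.float64(-11.459155902616466))
```

Call:
move_arm([
  [[0.005,0,0],[0,0,0]],
  [[0.0105,0,0],[0,0,0]],
  [[0.0105,0,0],[0,0,0]],
  [[0.0105,0,0],[0,0,0]],
])

```text
clock: 56.4
tcp_pos: [0.5954, 0.1487, 0.1277]
eef_rot: [0.775, 0.624, -0.079, 0.063]
ft_force: [-1.5, -9.6, 0.6]
finger_gap: 0.0256
gripper_force: 55.0
```

```bash
python3 -c "
from h import *
pose();plan([bar(.019,.1137,.1),bar(.0185,.104,0)])"
```

```text
t 56.4 g [0.5956 0.1497 0.1326] psi -12.4 z [-0.044 -0.196 -0.98 ] gap 0.0256 f [-1.5 -9.6  0.6] gf 55.0 q [ 0.25  0.63  1.5  -0.2   1.11  0.56]
  [[0.0007,0.0000,0.0092],[-0.0005,0.1024,0.0003]] n>=1
 -> (np.float64(0.5953), np.float64(0.1481), np.float64(0.1235), -12.4, np.float64(-5.729577951308233))
  [[0.0000,0.0000,0.0098],[-0.0000,0.1000,-0.0000]] n>=1
 -> (np.float64(0.595), np.float64(0.1467), np.float64(0.1138), -12.4, np.float64(-0.0))
```

Call:
move_arm([
  [[0.0005,0,0.005],[0,0.05,0]],
  [[0.001,0,0.0092],[0,0.102,0]],
  [[0.001,0,0.0092],[0,0.102,0]],
])

```text
clock: 56.78
tcp_pos: [0.5949, 0.1472, 0.118]
eef_rot: [0.779, 0.626, -0.039, 0.031]
ft_force: [-1.5, -9.5, -1.1]
finger_gap: 0.0258
gripper_force: 55.0
```

Call:
move_arm([
  [[0.0005,0,0.005],[0,0.05,0]],
  [[0.0005,0,0.0098],[0,0.1,0]],
  [[0.0005,0,0.0098],[0,0.1,0]],
  [[0.0005,0,0.0098],[0,0.1,0]],
])

```text
clock: 57.28
tcp_pos: [0.5949, 0.1471, 0.1082]
eef_rot: [0.779, 0.627, -0.0, -0.0]
ft_force: [-0.3, -10.3, -3.2]
finger_gap: 0.0256
gripper_force: 55.0
```

```bash
python3 -c "
from h import *
pose();plan([bar(.0185,.104,0),bar(.002,.104,0)])"
```

```text
t 57.27 g [0.5949 0.1471 0.1132] psi -12.4 z [-0.001 -0.    -1.   ] gap 0.0256 f [ -0.3 -10.3  -3.2] gf 55.0 q [ 0.17  0.61  1.58 -0.    0.95  0.38]
  [[-0.0004,0.0002,-0.0006],[-0.0010,0.0005,0.0002]] n>=0
 -> (np.float64(0.595), np.float64(0.1467), np.float64(0.1138), -12.4, np.float64(-0.0))
  [[-0.0165,-0.0001,0.0000],[0.0000,0.0000,0.0000]] n>=1
 -> (np.float64(0.5914), np.float64(0.1306), np.float64(0.1138), -12.4, np.float64(-0.0))
```

Level, with a clean spring load and no vertical reaction. I'll ease it back towards the right end cup.

Call:
move_arm([
  [[-0.003,0,-0.0005],[0,0,0]],
  [[-0.006,0,-0.0005],[0,0,0]],
  [[-0.009,0,-0.0005],[0,0,0]],
  [[-0.009,0,-0.0005],[0,0,0]],
])

```text
clock: 57.78
tcp_pos: [0.593, 0.1388, 0.1086]
eef_rot: [0.779, 0.627, -0.0, -0.0]
ft_force: [-1.1, -6.9, -4.8]
finger_gap: 0.0254
gripper_force: 55.0
```

Call:
move_arm([
  [[-0.004,0,0],[0,0,0]],
  [[-0.007,0,0],[0,0,0]],
  [[-0.007,0,0],[0,0,0]],
  [[-0.007,0,0],[0,0,0]],
])

```text
clock: 58.28
tcp_pos: [0.5917, 0.1327, 0.109]
eef_rot: [0.779, 0.627, 0.0, -0.001]
ft_force: [-0.7, -4.7, -4.6]
finger_gap: 0.0254
gripper_force: 55.0
```

```bash
python3 -c "
from h import *
pose();plan([bar(.002,.104,0)])"
```

```text
t 58.27 g [0.5917 0.1327 0.114 ] psi -12.4 z [-0.     0.001 -1.   ] gap 0.0254 f [-0.7 -4.7 -4.6] gf 55.0 q [0.14 0.6  1.6  0.   0.94 0.36]
  [[-0.0021,0.0001,0.0002],[-0.0004,-0.0014,0.0004]] n>=1
 -> (np.float64(0.5914), np.float64(0.1306), np.float64(0.1138), -12.4, np.float64(-0.0))
```

Call:
move_arm([
  [[-0.0015,0,0],[0,0,0]],
  [[-0.0025,0,0],[0,0,0]],
  [[-0.0025,0,0],[0,0,0]],
])

```text
clock: 58.65
tcp_pos: [0.5915, 0.1311, 0.1094]
eef_rot: [0.779, 0.627, 0.001, -0.001]
ft_force: [0.1, 4.3, -2.6]
finger_gap: 0.0257
gripper_force: 55.0
```

```bash
python3 -c "
from h import *
pose()"
```

```text
t 58.65 g [0.5915 0.131  0.1144] psi -12.4 z [ 0.001  0.003 -1.   ] gap 0.0257 f [ 0.1  4.3 -2.6] gf 55.0 q [0.14 0.59 1.6  0.   0.94 0.35]
```

Call:
move_arm([
  [[0,0,0],[0,0,0]],
  [[0,0,0],[0,0,0]],
  [[0,0,0],[0,0,0]],
  [[0,0,0],[0,0,0]],
], gripper=0.6)

```text
clock: 59.15
tcp_pos: [0.5914, 0.1301, 0.1093]
eef_rot: [0.779, 0.627, 0.001, -0.0]
ft_force: [-0.9, -0.7, 0.3]
finger_gap: 0.0552
gripper_force: 0.0
```

Call:
move_arm([
  [[0,0,-0.05],[0,0,0]],
  [[0,0,-0.11],[0,0,0]],
  [[0,0,-0.15],[0,0,0]],
  [[0,0,-0.15],[0,0,0]],
])

```text
clock: 59.65
tcp_pos: [0.5924, 0.1301, 0.2625]
eef_rot: [0.779, 0.627, 0.003, 0.001]
ft_force: [-0.2, -0.7, -0.2]
finger_gap: 0.0555
gripper_force: 0.0
```

Call:
move_arm([
  [[-0.12,-0.22,0],[0,0,0]],
  [[-0.12,-0.22,0],[0,0,0]],
  [[-0.12,-0.22,0],[0,0,0]],
  [[-0.12,-0.22,0],[0,0,0]],
  [[-0.12,-0.22,0],[0,0,0]],
])

```text
clock: 60.28
tcp_pos: [0.3472, 0.0594, 0.258]
eef_rot: [0.779, 0.626, -0.0, -0.001]
ft_force: [0.7, 0.3, 0.3]
finger_gap: 0.0558
gripper_force: 0.0
```

Call:
move_arm([
  [[-0.15,-0.05,0],[0,0,0]],
  [[-0.15,-0.05,0],[0,0,0]],
  [[-0.15,-0.05,0],[0,0,0]],
  [[-0.15,-0.05,0],[0,0,0]],
])

```text
clock: 60.78
tcp_pos: [0.2695, -0.0773, 0.2584]
eef_rot: [0.781, 0.625, 0.001, -0.001]
ft_force: [0.4, -0.2, -1.3]
finger_gap: 0.0559
gripper_force: 0.0
```

```bash
python3 -c "
from h import *
pose();d=snap('top','t16.png');s=snap('side','s16.png')
g=d['frame'].astype(int)
# dark pin/plunger and light sleeve along predicted bar axis
t=np.arange(-.115,.116,.005)
for z in(.1,):
    P=np.array([[*(CC+CY*y),z] for y in t]); 
    for n,im in(('top',d),('side',s)):
        f=cv2.cvtColor(im['frame'],cv2.COLOR_RGB2GRAY).astype(np.float32);u=w2pix(im,P).astype(np.float32)
        print(n,cv2.remap(f,u[:,0].copy(),u[:,1].copy(),cv2.INTER_LINEAR).ravel().astype(int).tolist())
        for y in(-.11,-.095,.0,.09,.1):
            Q=np.array([[*(CC+CY*y+np.array([CY[1],-CY[0]])*x),z] for x in np.arange(-.03,.031,.004)]);u=w2pix(im,Q).astype(np.float32)
            print('  y',y,cv2.remap(f,u[:,0].copy(),u[:,1].copy(),cv2.INTER_LINEAR).ravel().astype(int).tolist())
"
```

```text
t 60.77 g [ 0.2695 -0.0773  0.2634] psi -12.6 z [ 0.     0.002 -1.   ] gap 0.0559 f [ 0.4 -0.2 -1.3] gf 0.0 q [-0.45 -0.23  2.21  0.    1.16 -0.23]
top [172, 152, 98, 87, 87, 89, 86, 101, 176, 187, 186, 186, 187, 188, 188, 187, 188, 189, 189, 190, 189, 189, 190, 189, 190, 190, 188, 189, 188, 188, 188, 188, 187, 187, 187, 186, 186, 187, 170, 103, 84, 85, 84, 84, 84, 70, 135]
  y -0.11 [136, 156, 156, 151, 158, 166, 158, 152, 148, 131, 121, 106, 89, 75, 68, 67]
  y -0.095 [175, 196, 199, 200, 198, 183, 132, 93, 85, 79, 100, 115, 115, 101, 76, 67]
  y 0.0 [102, 87, 90, 98, 124, 171, 192, 189, 188, 188, 184, 150, 91, 67, 66, 66]
  y 0.09 [72, 71, 69, 69, 67, 69, 77, 85, 80, 69, 61, 65, 67, 66, 66, 66]
  y 0.1 [74, 70, 70, 69, 66, 69, 78, 84, 81, 70, 62, 65, 67, 65, 66, 67]
side [154, 185, 225, 229, 199, 160, 148, 150, 142, 145, 176, 216, 230, 227, 228, 228, 228, 227, 226, 229, 227, 227, 229, 229, 228, 227, 227, 227, 228, 229, 227, 228, 227, 226, 227, 227, 226, 227, 228, 226, 228, 215, 180, 146, 138, 135, 129]
  y -0.11 [198, 197, 196, 191, 186, 185, 194, 190, 176, 165, 160, 158, 158, 158, 158, 159]
  y -0.095 [227, 227, 227, 229, 226, 203, 171, 188, 206, 206, 193, 176, 158, 152, 155, 155]
  y 0.0 [229, 228, 228, 225, 211, 210, 225, 231, 227, 225, 226, 227, 214, 172, 149, 146]
  y 0.09 [115, 115, 115, 119, 118, 133, 178, 214, 216, 212, 209, 210, 198, 160, 125, 119]
  y 0.1 [114, 113, 115, 114, 119, 129, 127, 141, 148, 138, 130, 129, 127, 124, 120, 120]
```

```bash
python3 -c "
from h import *
d=snap('top');cups(d);moved('top1.png',(.78,-.13),d,8);moved('top1.png',(.661,-.378),d,8);moved('top1.png',(.418,.447),d,8)
a=cv2.imread('pics/t13.png').astype(int);b=cv2.cvtColor(d['frame'],cv2.COLOR_RGB2BGR).astype(int)
for x in(-.035,.035):
    P=np.array([[*(CC+CY*y+np.array([CY[1],-CY[0]])*x),.074] for y in np.arange(-.11,.08,.008)]);u=w2pix(d,P).round().astype(int)
    print([(int(a[v,w].mean()),int(b[v,w].mean())) for w,v in u])
"
```

```text
cup caddy x -0.013 y -0.014 yaw 32.6 sides [0.063 0.191]
score 1.00 shift mm [0. 0.]
score 1.00 shift mm [0. 0.]
score 1.00 shift mm [0. 0.]
[(116, 114), (115, 113), (122, 119), (136, 136), (123, 122), (108, 105), (88, 85), (188, 185), (199, 196), (198, 197), (198, 197), (199, 196), (196, 195), (196, 193), (110, 107), (113, 113), (120, 119), (109, 109), (114, 112), (107, 103), (109, 107), (108, 103), (103, 102), (103, 104)]
[(63, 62), (63, 64), (64, 64), (65, 61), (67, 63), (65, 64), (64, 63), (64, 63), (65, 62), (73, 70), (64, 62), (62, 62), (62, 61), (64, 63), (64, 63), (64, 62), (63, 61), (64, 62), (66, 62), (90, 87), (69, 64), (64, 60), (64, 60), (63, 63)]
```

The cups are unchanged, the bar spans both end cups and the bystanders haven't moved. I'm handing the job in.

```bash
python3 -c "
from bench import arm
print(arm.finish_job())"
```

```text
the job is handed in; nothing more can be done
None
```

I handed in the job at about 61 s. My last checks put all three cups mouth-down in the caddy, the sprung bar home in both end cups, and the tiffin, jar and colander unmoved. The judge gave no verdict back.

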